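# Load a chromatography column into a clamshell column heater

## Task

Take the long steel column out of the open grey storage box and lay it in the notches of the white column heater's lower half, then swing the heater's hinged upper half shut until the two halves meet edge to edge, and after that turn the swivel latch fully across the upper half's front tab. Last of all, put the lid on the empty storage box and press it firmly down until it sits level all round. Leave the other things on the bench where they are.

Things in the scene. Friction and masses are not known exactly. Their poses are not given: they have to be found in the camera images.
- heater: White lower half of the column heater, fixed to the bench: open tray 106 (x) by 146 (y) by 45 mm high, walls and floor 8 thick. Origin: centre of its underside, on the bench; z up, +x towards the hinge, -x is its front. Inside, at y = +-45 to +-65, stand two supports with U notches 26 wide for the column's end fittings; between them it is open down to the floor.
- heater_seat (a point): Where the centre of the column belongs in the heater: heater x = 0, y = 0, z = 40 mm, the column lying along the heater's y with its fittings in the notches (notch floor 29, notch top 42 above the bench; tray 130 long inside). Axes as the heater's.
- cover (a joint): Hinge of the heater's white upper half, an inverted tray 106 by 146, 30 mm thick, 0.35 kg. 0 = shut, edges meeting, its top 75 above the bench; grows as its front edge swings up and back, 1.57 = upright, at most 2.1. The hinge has friction: the half stays where it is left and must be pushed all the way down (about 5 N at the front edge).
- cover_hinge (a point): Middle of the hinge line, at heater x = +53, y = 0, z = 45; the line runs along the heater's y. Axes as the heater's.
- cover_tab (a point): Near the end of the flat front tab of the upper half: tab 10 thick, 60 wide along y, standing 32 out from the half's front edge, level with the seam. The point is at mid thickness, 128 from the hinge line. Its axes turn with the upper half.
- latch (a joint): Swivel latch, a flat steel arm on a vertical post in front of the heater (post axis at heater x = -75, y = -50 mm; top of the arm 65 above the bench). 0 = arm points along heater +y, across the tab of the shut upper half (end stop); grows counter-clockwise seen from above, to at most 2.4, clear of the tab. It stays where it is left.
- latch_peg (a point): Point on the axis of the upright peg (10 diameter, 30 tall) at the end of the latch arm, 40 from the post's axis; the point is 87 above the bench, 8 below the top of the peg.
- box: Grey open storage box, fixed to the bench: outside 92 (x) by 140 (y) by 55 high, walls 5, floor 5. Origin: centre of its underside, z up. Two notched supports like the heater's hold the column along y with its axis 35 above the bench at x = 0; the middle is open for the fingers.
- lid: Loose grey box lid, lying right way up, 0.15 kg. Plate 96 (x) by 144 (y) by 4 mm; below it a plug frame 75 by 123, 10 deep, that enters the box; on top a grip ridge 14 (x) by 60 (y), 14 to 40 above the origin. Origin: centre of the plug frame's underside. Fully down (plate on the rim, either way round) it lies 45 above the box's origin.
- column: Long steel column, 120 long, along its own y; tube 16 diameter over the middle 72, round end fittings 22 diameter; about 0.15 kg. Origin: its centre, on its axis. Starts in the storage box.
- spare: Short steel cartridge, 66 by 22 by 22, square ends, lying on the bench; a bystander. Origin: centre of underside.
- pen: White pen 120 long, 12 thick, lying on the bench; a bystander.
- vial: Small amber vial 28 diameter, 55 tall, standing; a bystander.
- beaker: Glass beaker 70 diameter, 85 tall; a bystander.
- wrench: Steel wrench 150 long lying on the bench; a bystander.
- solvent: Amber bottle 86 diameter, 180 tall; a bystander.
There are look-alikes about, which are no part of the job. What is shaped like the box but green is not meant.

How it is judged:
By the outcome, as a careful person would: the job done as asked, in the order asked, and still so for the second after the job is handed in, with the robot touching nothing.
It also fails if it takes over 72 s, if anything falls off the work surface, if the arm or the gripper's body presses on something with over 40 N, if the wrist force passes 120 N, or if a joint passes its speed limit or range.

## Robot

A 6-joint arm with a two-finger parallel gripper is mounted at the origin on the work surface. World frame = base frame: x ahead of the robot, y to its left, z up, the work surface at z = 0. Lengths are in m, angles in rad, forces in N, time in s.
With the tool pointing down it reaches from about 0.35 to 0.85 m from the base axis. Payload 8.1 kg.
Tool frame: the origin (TCP) lies midway between the tips of the shut fingers; the grasp point (between the pads) lies 19 mm behind it; z points along the fingers, y is the direction in which the jaws open and shut (so a half turn about z gives the same grasp; the last joint's range is limited). The gripper opens to 93 mm and grips with 3 to 60 N. Pads are 15 mm wide; open, the fingers measure 128 mm over their backs; the gripper's body (75 mm by 188 mm) begins 65 mm behind the grasp point.
Start: joints at [1.093, 0.13, 1.488, -0, 1.523, -0.085], TCP at [0.23, 0.554, 0.219] pointing down, gripper open.
Joint ranges: [-2.96, 2.96], [-0.89, 2.26], [0.02, 2.5], [-1.34, 4.48], [0, 2.73], [-2.66, 2.66]. Speed limits (rad/s): [2.39, 2.39, 2.79, 3.14, 3.14, 3.14].

## Interface

Orientations are given as a rotation vector (axis times angle).
In Python, from plant import robot gives the robot as it stands. The module is installed in compiled form; this text tells all that it offers.
- The arm moves only by the shell command python3 -m pendant 'ROWS' [FORCE]. ROWS is JSON, a list of rows, each an object with "translation": the shift along the tool's x, y, z in mm, a list of three; "twist": the turn, a rotation vector about the tool's x, y, z in rad, a list of three; "grip": the opening, from -1 (shut) to 1 (fully open). A call has exactly 10 rows; each row shifts and turns the pose as measured when the row begins, along the tool's axes as they then stand; what a row does not reach is not made up. A row lasts 1/10 s, in which the tool goes at most 50 mm and 8.59 degrees, less where a joint would pass 70% of its speed; a pose out of reach is approached as far as the arm can. A call is refused whole if a number of a shift passes 50 or a number of a turn 0.15, either way. A call with a gripper value outside its range is refused whole. The fingers move at their own pace and stop on an object; FORCE is the grip in N (left out, the last holds). Time passes only in rows, so rows that do not move let the fingers close, or fill a call up. It gives the time, the measured TCP pose, the force and the opening at its end, in the units of the state.
- robot.read_state(): the state, without advancing time (a new reading comes with each control period).
- robot.read_camera(name): name is "scene" or "top"; returns (picture, depth): 400x640x3 uint8, red, green, blue; 400x640 float32, m along the optical axis (not along the pixel's ray), 0 where there is no reading.
- robot.camera_info(name): a dict with "vertical_fov" (degrees; the focal length in pixels is half the picture's height over the tangent of half this angle, whatever the lens; pixels are square), "cx", "cy" (the principal point, pixels), "cam_to_world" (4x4, takes a point from camera to world coordinates). Camera axes: x right, y up, looking along -z (the intrinsics and any distortion apply to the point x, -y, -z); pixel columns grow to the right and rows downward; lengths in m; the calibration is good to about 2 mm. A picture is of the moment at which its call begins. camera_info takes no time and is no camera call.
- robot.close_job(): hands the job in, once; it reports no verdict.
The state is a dict: "t": time; "q": joint angles; "dq": joint speeds; "joint_torque": joint torques, N m; "tool_pos": TCP position; "orientation": TCP orientation; "force": force on the tool from outside, world axes, zero at the start; "wrist_torque": the same for the moment, N m; "opening": finger opening in m.
Only numpy, scipy, OpenCV 4.12 (cv2) and the standard library are available. Lean on these libraries where they do the work, as an engineer would, in place of code of your own. Each camera call takes 0.05 s, during which the arm holds its last target. There are 200 camera calls.

## Working session

There is one attempt and no reset: what is moved stays moved. The work goes in short steps, Python scripts to look and compute and a shell command to move; the robot and the scene stay as the last step left them, time stands still between calls to the robot, and variables do not carry over. Pictures are saved under pics/ and viewed, about 8 in all and at most 12, crops included, and the job is handed in when it is done.

```bash
mkdir -p pics; cat > h.py <<'E'
import numpy as np, cv2
from plant import robot
from scipy.spatial.transform import Rotation as R
def snap(n,f=None):
    im,d=robot.read_camera(n)
    if f: cv2.imwrite(f'pics/{f}.png',im[:,:,::-1])
    np.savez(f'/tmp/{n}.npz',im=im,d=d); return im,d
def load(n):
    z=np.load(f'/tmp/{n}.npz'); return z['im'],z['d']
def cloud(n,d):
    c=robot.camera_info(n); f=200/np.tan(np.radians(c['vertical_fov'])/2)
    v,u=np.mgrid[:400,:640]; 
    p=np.stack([(u-c['cx'])/f*d,-(v-c['cy'])/f*d,-d,np.ones_like(d)],-1)
    return (p@np.array(c['cam_to_world']).T)[...,:3]
def st():
    s=robot.read_state(); r=R.from_rotvec(s['orientation']).as_matrix()
    print('t',s['t'],'pos',np.round(s['tool_pos'],4),'x',np.round(r[:,0],3),'y',np.round(r[:,1],3),'z',np.round(r[:,2],3),'F',np.round(s['force'],1),'op',s['opening'],'q',np.round(s['q'],2))
    return s,r
def go(target,yaw=None):
    s,r=st(); e=(np.array(target)-s['tool_pos'])*1000
    print('tool shift mm',np.round(r.T@e,1))
E
python3 - <<'E'
from h import *
for n in('scene','top'):
    im,d=snap(n,n+'0'); c=robot.camera_info(n); print(n,{k:(np.round(v,3).tolist() if k=='cam_to_world' else v) for k,v in c.items()})
st()
E
```

```text
scene {'vertical_fov': 53.111513384834836, 'cx': 323.6984135040942, 'cy': 199.60288591446917, 'cam_to_world': [[0.831, -0.424, 0.359, 0.875], [0.556, 0.628, -0.545, -0.515], [0.006, 0.653, 0.758, 0.771], [0.0, 0.0, 0.0, 1.0]]}
top {'vertical_fov': 54.543595137586294, 'cx': 319.5272740415139, 'cy': 198.6932755497816, 'cam_to_world': [[-0.026, 0.998, -0.064, 0.487], [-1.0, -0.025, 0.015, -0.006], [0.014, 0.065, 0.998, 1.159], [0.0, 0.0, 0.0, 1.0]]}
t 0.1 pos [0.2294 0.5538 0.2177] x [-0.924  0.383  0.   ] y [ 0.383  0.924 -0.002] z [-0.001 -0.002 -1.   ] F [-1.1  0.4  0.2] op 0.09227287262629981 q [ 1.09  0.13  1.49  0.    1.52 -0.09]
```

View pics/scene0.png

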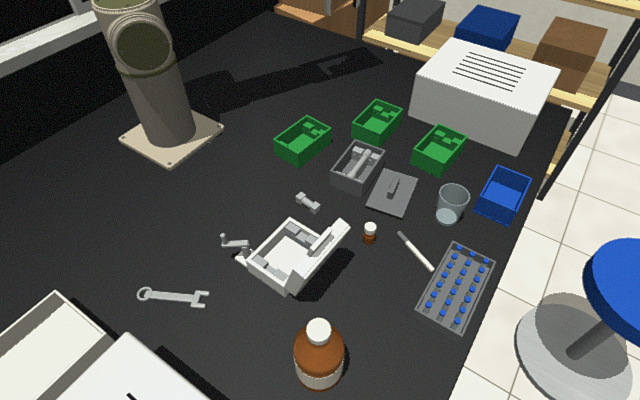

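View pics/top0.png

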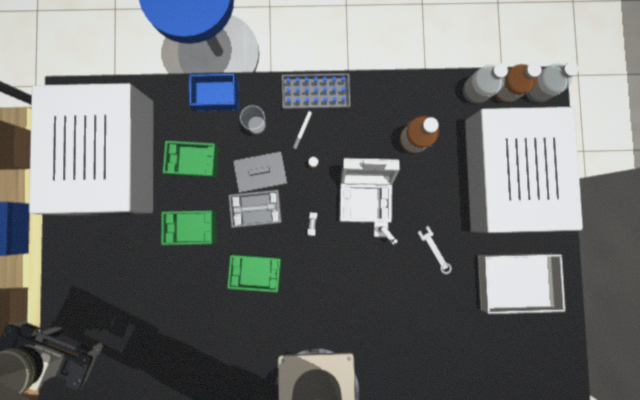

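The top view shows the grey box at (255,209) with the long column in it, and the lid at (260,172). The heater is at (366,203), with its cover standing open at (370,170), and the latch is at (385,232). Three things could be taken for the column: the one in the grey box (256,208), the short spare at (312,223), and the pen at (302,130). The green boxes at (190,158), (187,228) and (254,273) are decoys. I choose the column in the grey box.

```bash
python3 - <<'E'
from h import *
im,d=load('top'); P=cloud('top',d)
im2,d2=load('scene'); P2=cloud('scene',d2)
c=np.hstack([cv2.resize(im[145:260,215:415],None,fx=4,fy=4,interpolation=cv2.INTER_CUBIC)])
cv2.imwrite('pics/crop1.png',c[:,:,::-1])
# bench plane check
for n,p,i in(('top',P,im),('scene',P2,im2)):
    m=(i.max(2)<40)&(p[...,0]>.3)&(p[...,0]<.8)&(abs(p[...,1])<.35)&(abs(p[...,2])<.03)
    print(n,m.sum(),np.percentile(p[m][:,2],[5,50,95]), 'fit',np.linalg.lstsq(np.c_[p[m][:,:2],np.ones(m.sum())],p[m][:,2],rcond=None)[0])
def rect(name,p,zlo,zhi,xy,r):
    m=(p[...,2]>zlo)&(p[...,2]<zhi)&(np.hypot(p[...,0]-xy[0],p[...,1]-xy[1])<r)
    q=p[m]
    if len(q)<5: print(name,'few');return
    (cx,cy),(w,h),a=cv2.minAreaRect((q[:,:2]*1000).astype(np.float32)); print(name,len(q),'c',round(cx,1),round(cy,1),'wh',round(w,1),round(h,1),'a',round(a,2),'zmed',np.median(q[:,2]).round(4))
for nm,u,v in(('box',255,209),('lid',260,172),('heater',366,203),('cover',370,170),('latch',385,232),('spare',312,223)): print(nm,P[v,u].round(4))
for n,p in(('top',P),('scene',P2)):
    b=P[209,255][:2]; l=P[172,260][:2]; h=P[203,366][:2]
    rect(n+' boxrim',p,.047,.065,b,.095); rect(n+' lidplate',p,.008,.02,l,.1); rect(n+' ridge',p,.03,.05,l,.05)
    rect(n+' heater rim',p,.037,.05,h,.1); rect(n+' column',p,.036,.047,b,.062)
E
```

```text
top 494 [-0.00249016  0.00107845  0.00442643] fit [ 0.00232497  0.00021693 -0.0004656 ]
scene 1516 [-0.00198029  0.00026626  0.00251387] fit [ 0.00145855  0.00023728 -0.00062567]
box [0.5342 0.1622 0.0434]
lid [0.6407 0.1462 0.0434]
heater [ 0.545  -0.162   0.0088]
cover [ 0.6334 -0.1664  0.0827]
latch [ 0.4591 -0.2051  0.0657]
spare [ 4.899e-01 -1.000e-04  1.980e-02]
top boxrim 345 c 536.4 162.0 wh 92.0 141.0 a 4.43 zmed 0.0556
top lidplate 1489 c 623.9 142.0 wh 145.3 154.4 a 10.04 zmed 0.015
top ridge 109 c 646.9 151.0 wh 15.2 59.3 a 10.62 zmed 0.0405
top heater rim 989 c 547.8 -156.4 wh 146.7 156.1 a 86.95 zmed 0.0456
top column 346 c 534.2 162.9 wh 87.5 118.6 a 4.38 zmed 0.0415
scene boxrim 472 c 534.9 161.8 wh 93.6 145.3 a 4.65 zmed 0.0538
scene lidplate 1546 c 621.8 151.1 wh 144.8 151.0 a 7.72 zmed 0.0142
scene ridge 120 c 645.0 150.2 wh 14.1 61.3 a 9.29 zmed 0.0398
scene heater rim 1140 c 546.4 -155.8 wh 148.2 162.8 a 86.85 zmed 0.0436
scene column 342 c 536.5 165.0 wh 88.8 115.3 a 4.36 zmed 0.0415
```

View pics/crop1.png

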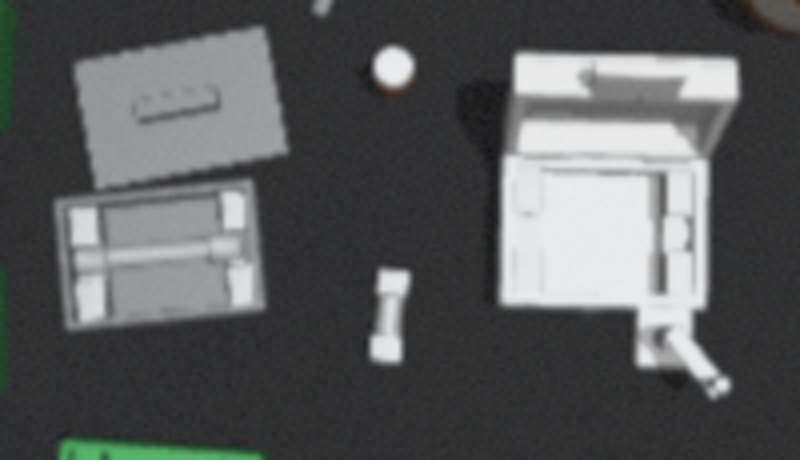

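The crop confirms the choice. The long column lies in the grey box, crop (80..240, 250), and the short square-ended piece on the bench is the spare. Next I measure yaw, cover angle and latch angle.

```bash
python3 - <<'E'
from h import *
for n in('top','scene'):
    im,d=load(n); P=cloud(n,d); g=(im.max(2).astype(int)-im.min(2)<40)
    def sel(c,r,a,b,extra=None): 
        m=(P[...,2]>a)&(P[...,2]<b)&(np.hypot(P[...,0]-c[0],P[...,1]-c[1])<r)
        return P[m]*1000
    def rect(nm,q):
        # erode: keep main blob by raster of 4mm
        (c,w,a)=cv2.minAreaRect(q[:,:2].astype(np.float32)); print(n,nm,len(q),np.round(c,1),np.round(w,1),round(a,2),np.median(q[:,2]).round(1))
    m=((P[...,2]>.008)&(P[...,2]<.022)&(np.hypot(P[...,0]-.646,P[...,1]-.150)<.1)&(im.max(2)>60)).astype(np.uint8)
    k,l,s,c=cv2.connectedComponentsWithStats(cv2.erode(m,np.ones((2,2)))); i=1+np.argmax(s[1:,4]); rect('lid',P[l==i]*1000)
    q=sel((.547,-.156),.12,.041,.05); q=q[q[:,0]<597]; 
    # front+sides rim: 
    m=(q[:,0]>490); rect('heater',q[m])
    for yy in(-.19,-.16,-.12):
        c=P[(abs(P[...,1]-yy)<.004)&(P[...,0]>.57)&(P[...,0]<.75)&(P[...,2]>.03)]*1000
        c=c[np.argsort(c[:,2])]; print(n,yy,c[::max(1,len(c)//14)][:,[0,2]].round(0).astype(int).tolist())
    q=sel((.465,-.205),.09,.052,.1); q=q[(q[:,0]<490)]
    print('latch arm'); rect('arm',q); 
    pk=q[q[:,2]>80]; print('peg',len(pk),pk.mean(0).round(1) if len(pk) else '')
    for nm,(a,b) in dict(vial=(.65,0.),solvent=(.68,-.27)).items():
        q=sel((a,b),.06,.03,.25); print(nm,len(q),q.min(0).round(),q.max(0).round())
E
```

```text
top lid 1306 [645.1 149.9] [ 92.4 141. ] 9.73 15.1
top heater 674 [ 545.5 -156.2] [147.  107.2] 87.79 45.1
top -0.19 [[594, 44], [594, 46], [623, 48], [608, 51], [605, 52], [608, 53], [625, 56], [629, 69], [630, 81], [627, 141], [629, 150], [632, 163], [636, 171], [635, 177], [637, 179]]
top -0.16 [[590, 38], [619, 45], [624, 47], [615, 48], [606, 50], [612, 51], [603, 54], [628, 62], [630, 68], [634, 81], [628, 142], [629, 153], [633, 161], [637, 172], [641, 176], [641, 177]]
top -0.12 [[593, 44], [625, 47], [599, 47], [596, 49], [607, 50], [604, 51], [607, 53], [629, 59], [633, 74], [651, 139], [656, 140], [650, 142], [637, 143], [637, 145], [634, 145], [636, 147]]
latch arm
top arm 112 [ 453.4 -214.5] [54.8 18. ] 38.94 65.7
peg 14 [ 436.  -225.4   93. ]
vial 74 [654. -19.  39.] [679.   4.  60.]
solvent 635 [ 634. -328.   30.] [ 739. -218.  184.]
scene lid 1287 [646.9 150.8] [ 92.2 143. ] 9.43 14.2
scene heater 885 [ 542.5 -155. ] [152.3 104.6] 89.93 44.0
scene -0.19 [[625, 44], [641, 94], [653, 136], [652, 138], [647, 140], [645, 140], [638, 141], [640, 142], [635, 142], [643, 143], [626, 149], [639, 159], [642, 173], [634, 175], [637, 176], [639, 177]]
scene -0.16 [[626, 42], [641, 89], [655, 137], [655, 138], [651, 139], [654, 140], [646, 141], [641, 142], [641, 142], [643, 143], [638, 148], [635, 174], [643, 175], [643, 176], [645, 177]]
scene -0.12 [[629, 44], [641, 82], [649, 111], [655, 132], [654, 137], [652, 138], [653, 140], [650, 141], [648, 141], [643, 142], [644, 142], [640, 143], [635, 144], [640, 144], [633, 146]]
latch arm
scene arm 234 [ 450.6 -213.9] [56.1 16.3] 34.2 64.9
peg 37 [ 435.5 -227.1   90.4]
vial 152 [653. -21.  30.] [678.   5.  58.]
solvent 356 [ 633. -328.   85.] [ 739. -218.  182.]
```

```bash
cat >> h.py <<'E'
def Rt(yaw,tilt=0):
    a=np.radians(yaw); y=np.array([np.cos(a),np.sin(a),0]); z=np.array([0,0,-1.]); x=np.cross(y,z)
    return np.c_[x,y,z]@R.from_rotvec([-np.radians(tilt),0,0]).as_matrix()
def plan(grasp,yaw,tilt=0,N=10,off=.019):
    """grasp: world point of grasp (off behind TCP); prints shifts of N rows"""
    s,r=st(); T=Rt(yaw,tilt); p=np.array(grasp)+off*T[:,2]; p0=np.array(s['tool_pos'])
    w=R.from_matrix(r.T@T).as_rotvec(); 
    print('total shift',np.round(r.T@(p-p0)*1000,1),'twist',np.round(w,4),'per row twist',np.round(w/N,3))
    for i in range(N): print(np.round((r@R.from_rotvec(w*i/N).as_matrix()).T@(p-p0)/N*1000).astype(int).tolist(),end=' ')
    print()
E
python3 -c "
from h import *
plan((.5355,.163,.13),4.5)"
```

```text
t 0.1 pos [0.2294 0.5538 0.2177] x [-0.924  0.383  0.   ] y [ 0.383  0.924 -0.002] z [-0.001 -0.002 -1.   ] F [-1.1  0.4  0.2] op 0.09227287262629981 q [ 1.09  0.13  1.49  0.    1.52 -0.09]
total shift [-432.4 -243.7  107. ] twist [-1.6000e-03  8.0000e-04  1.0995e+00] per row twist [-0.    0.    0.11]
[-43, -24, 11] [-46, -19, 11] [-48, -14, 11] [-49, -9, 11] [-50, -4, 11] [-50, 2, 11] [-49, 7, 11] [-48, 13, 11] [-46, 18, 11] [-44, 23, 11]
```

```bash
python3 -m pendant '[{"translation":[-43,-24,6],"twist":[0,0,0.11],"grip":-0.25},{"translation":[-46,-19,6],"twist":[0,0,0.11],"grip":-0.25},{"translation":[-48,-14,8],"twist":[0,0,0.11],"grip":-0.25},{"translation":[-49,-9,11],"twist":[0,0,0.11],"grip":-0.25},{"translation":[-50,-4,11],"twist":[0,0,0.11],"grip":-0.25},{"translation":[-50,2,11],"twist":[0,0,0.11],"grip":-0.25},{"translation":[-49,7,11],"twist":[0,0,0.11],"grip":-0.25},{"translation":[-48,13,11],"twist":[0,0,0.11],"grip":-0.25},{"translation":[-46,18,11],"twist":[0,0,0.11],"grip":-0.25},{"translation":[-44,23,11],"twist":[0,0,0.11],"grip":-0.25}]' 20; python3 -c "
from h import *
plan((.5355,.163,.13),4.5,N=4)"
```

```text
t: 1.1
tool_pos: [0.5246, 0.1654, 0.119]
orientation: [-2.167, -2.272, 0.004]
force: [0.4, 1.2, -0.2]
opening: 0.0351
t 1.1 pos [0.5246 0.1654 0.119 ] x [-0.047  0.999 -0.   ] y [ 0.999  0.047 -0.003] z [-0.003 -0.001 -1.   ] F [ 0.4  1.2 -0.2] op 0.035113768702209835 q [0.21 0.07 1.74 0.   1.34 0.17]
total shift [-2.9 10.8  8. ] twist [-0.0032  0.0004 -0.0316] per row twist [-0.001  0.    -0.008]
[-1, 3, 2] [-1, 3, 2] [-1, 3, 2] [-1, 3, 2]
```

```bash
python3 -m pendant '[{"translation":[-3,11,3],"twist":[0,0,-0.03],"grip":-0.25},{"translation":[0,0,10],"twist":[0,0,0],"grip":-0.25},{"translation":[0,0,15],"twist":[0,0,0],"grip":-0.25},{"translation":[0,0,15],"twist":[0,0,0],"grip":-0.25},{"translation":[0,0,15],"twist":[0,0,0],"grip":-0.25},{"translation":[0,0,15],"twist":[0,0,0],"grip":-0.25},{"translation":[0,0,15],"twist":[0,0,0],"grip":-0.25},{"translation":[0,0,10],"twist":[0,0,0],"grip":-0.25},{"translation":[0,0,5],"twist":[0,0,0],"grip":-0.25},{"translation":[0,0,0],"twist":[0,0,0],"grip":-0.25}]' 20; python3 -c "
from h import *
plan((.5355,.163,.035),4.5,N=2)"
```

```text
t: 2.1
tool_pos: [0.53, 0.162, 0.0057]
orientation: [-2.133, -2.299, 0.016]
force: [1.0, 0.4, -0.4]
opening: 0.0349
t 2.1 pos [0.53   0.162  0.0057] x [-0.075  0.997 -0.003] y [ 0.997  0.075 -0.011] z [-0.011 -0.004 -1.   ] F [ 1.   0.4 -0.4] op 0.034895836479589375 q [ 0.21  0.23  1.79 -0.    1.14  0.13]
total shift [  0.6   5.4 -10.3] twist [-0.0109  0.0032 -0.0037] per row twist [-0.005  0.002 -0.002]
[0, 3, -5] [0, 3, -5]
```

```bash
python3 -m pendant '[{"translation":[0,3,-7],"twist":[-0.01,0,0],"grip":-0.25},{"translation":[0,2,-3],"twist":[0,0,0],"grip":-0.25},{"translation":[0,0,0],"twist":[0,0,0],"grip":-1},{"translation":[0,0,0],"twist":[0,0,0],"grip":-1},{"translation":[0,0,0],"twist":[0,0,0],"grip":-1},{"translation":[0,0,0],"twist":[0,0,0],"grip":-1},{"translation":[0,0,0],"twist":[0,0,0],"grip":-1},{"translation":[0,0,-10],"twist":[0,0,0],"grip":-1},{"translation":[0,0,-20],"twist":[0,0,0],"grip":-1},{"translation":[0,0,-30],"twist":[0,0,0],"grip":-1}]' 25; python3 -c "
from h import *
plan((.5455,-.156,.17),-2.8,20,N=9)"
```

```text
t: 3.1
tool_pos: [0.5298, 0.1631, 0.0726]
orientation: [-2.131, -2.302, 0.017]
force: [-0.7, 0.4, -1.1]
opening: 0.0149
t 3.1 pos [0.5298 0.1631 0.0726] x [-0.077  0.997 -0.004] y [ 0.997  0.077 -0.011] z [-0.011 -0.005 -1.   ] F [-0.7  0.4 -1.1] op 0.014862939319794606 q [ 0.21  0.14  1.75 -0.    1.26  0.13]
total shift [-320.5   -3.3  -78.1] twist [-0.3595 -0.017   0.1255] per row twist [-0.04  -0.002  0.014]
[-36, 0, -9] [-36, 0, -9] [-36, 1, -9] [-36, 2, -8] [-36, 3, -8] [-36, 4, -8] [-36, 5, -8] [-35, 5, -7] [-35, 6, -7]
```

```bash
python3 -m pendant '[{"translation":[0,0,-25],"twist":[0,0,0],"grip":-1},{"translation":[-36,0,-15],"twist":[-0.04,0,0.014],"grip":-1},{"translation":[-36,0,-10],"twist":[-0.04,0,0.014],"grip":-1},{"translation":[-36,1,-8],"twist":[-0.04,0,0.014],"grip":-1},{"translation":[-36,2,-5],"twist":[-0.04,0,0.014],"grip":-1},{"translation":[-36,3,-5],"twist":[-0.04,0,0.014],"grip":-1},{"translation":[-36,4,-5],"twist":[-0.04,0,0.014],"grip":-1},{"translation":[-36,5,-5],"twist":[-0.04,0,0.014],"grip":-1},{"translation":[-35,5,-5],"twist":[-0.04,0,0.014],"grip":-1},{"translation":[-30,5,-5],"twist":[-0.04,0,0.014],"grip":-1}]'; python3 -m pendant '[{"translation":[0,0,0],"twist":[0,0,0],"grip":-1},{"translation":[0,0,0],"twist":[0,0,0],"grip":-1},{"translation":[0,0,0],"twist":[0,0,0],"grip":-1},{"translation":[0,0,0],"twist":[0,0,0],"grip":-1},{"translation":[0,0,0],"twist":[0,0,0],"grip":-1},{"translation":[0,0,0],"twist":[0,0,0],"grip":-1},{"translation":[0,0,0],"twist":[0,0,0],"grip":-1},{"translation":[0,0,0],"twist":[0,0,0],"grip":-1},{"translation":[0,0,0],"twist":[0,0,0],"grip":-1},{"translation":[0,0,0],"twist":[0,0,0],"grip":-1}]'; python3 - <<'E'
from h import *
im,d=snap('scene'); im2,d2=snap('top')
a=cv2.resize(im[150:320,200:400],None,fx=2.8,fy=2.8); b=cv2.resize(im2[120:260,310:430],None,fx=2.8,fy=2.8)
h=max(a.shape[0],b.shape[0]); pad=lambda x:np.pad(x,((0,h-x.shape[0]),(0,0),(0,0)))
c=np.hstack([pad(a),pad(b)]); c=c[:,:]; c=cv2.resize(c,(800,int(h*800/c.shape[1]))); cv2.imwrite('pics/held.png',c[:,:,::-1])
plan((.5455,-.156,.17),-2.8,20,N=9)
E
```

```text
t: 4.1
tool_pos: [0.5564, -0.1609, 0.1791]
orientation: [2.069, 1.975, 0.388]
force: [0.8, 0.3, -1.2]
opening: 0.0149
t: 5.1
tool_pos: [0.5554, -0.1597, 0.1793]
orientation: [2.07, 1.977, 0.387]
force: [0.0, -0.1, -3.0]
opening: 0.0152
t 5.2 pos [ 0.5553 -0.1597  0.1793] x [0.043 0.999 0.017] y [ 0.932 -0.046  0.36 ] z [ 0.36   0.001 -0.933] F [-0.4  0.3 -1.7] op 0.015039981406743206 q [-0.48 -0.25  1.97  0.19  1.1  -0.49]
total shift [  2.8 -13.1  24.1] twist [ 0.0192 -0.0183 -0.0001] per row twist [ 0.002 -0.002 -0.   ]
[0, -1, 3] [0, -1, 3] [0, -1, 3] [0, -1, 3] [0, -1, 3] [0, -1, 3] [0, -1, 3] [0, -1, 3] [0, -1, 3]
```

View pics/held.png

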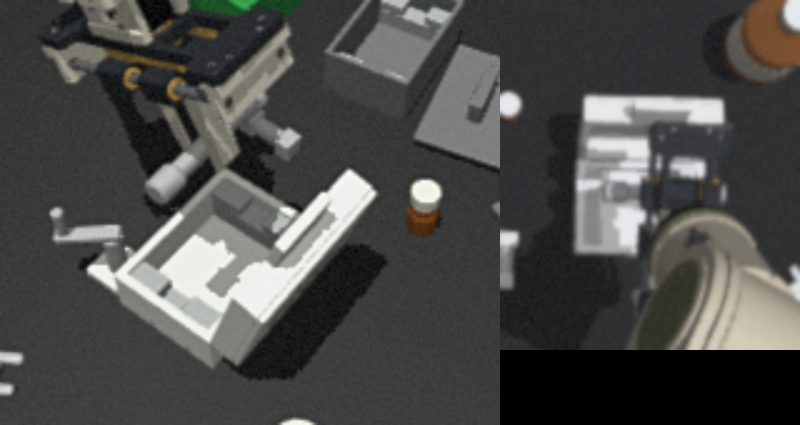

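The column is held across the gripper above the heater (ends at (170,185) and (285,140) in the crop), and the box is empty. Next I measure where the column actually sits.

```bash
python3 - <<'E'
from h import *
s,r=st(); g=np.array(s['tool_pos'])-.019*r[:,2]; print('grasp',g.round(4))
for n in('scene','top'):
    im,d=load(n); P=cloud(n,d); L=(P-g)@r*1000
    m=(abs(L[...,1])<14)&(abs(L[...,2])<14)&(abs(L[...,0])<90)
    q=L[m]; print(n,len(q),'x range',np.percentile(q[:,0],[1,99]).round(1))
    for a,b in((-70,-40),(40,70)):
        e=q[(q[:,0]>a)&(q[:,0]<b)]; print(a,len(e),e.min(0).round(1),e.max(0).round(1))
E
```

```text
t 5.2 pos [ 0.5553 -0.1597  0.1793] x [0.043 0.999 0.017] y [ 0.932 -0.046  0.36 ] z [ 0.36   0.001 -0.933] F [-0.4  0.3 -1.7] op 0.015039981406743206 q [-0.48 -0.25  1.97  0.19  1.1  -0.49]
grasp [ 0.5485 -0.1598  0.197 ]
scene 425 x range [-59.1  59.2]
-70 153 [-59.3  -9.4 -11. ] [-40.5  12.8   8.6]
40 45 [40.2  8.3 -5.1] [61.6 12.2  7.6]
top 129 x range [-57.9  60.9]
-70 9 [-59.2  -6.8 -11.3] [-55.8  11.7  -3.1]
40 76 [ 40.8  -5.9 -13.4] [61.  13.8  1.8]
```

```bash
python3 - <<'E'
from h import *
H=np.array([.5455,-.156,0]); a=np.radians(-2.8); M=np.array([[np.cos(a),-np.sin(a),0],[np.sin(a),np.cos(a),0],[0,0,1]])
for n in('scene','top'):
    im,d=load(n); P=cloud(n,d); L=(P-H)@M*1000
    m=(L[...,2]>41.5)&(L[...,2]<50)&(abs(L[...,0])<62)&(abs(L[...,1])<85); q=L[m]
    for y in range(-60,61,20):
        e=q[(abs(q[:,1]-y)<8)&(q[:,0]<0)]; 
        if len(e)>3: print(n,'front y',y,len(e),np.percentile(e[:,0],[3,97]).round(1))
    for x in(-30,-10,10,30):
        for sg in(-1,1):
            e=q[(abs(q[:,0]-x)<8)&(sg*q[:,1]>60)]
            if len(e)>3: print(n,'side',sg,'x',x,np.percentile(e[:,1],[3,97]).round(1))
    m=(L[...,2]>36)&(L[...,2]<45)&(abs(L[...,0])<44)&(abs(abs(L[...,1])-55)<8); q=L[m]
    for sg in(-1,1): e=q[sg*q[:,1]>0]; print(n,'support',sg,np.sort(e[:,0]).round(0).astype(int).tolist()[::3])
E
```

```text
scene front y -60 120 [-54.   -5.7]
scene front y -40 42 [-55. -17.]
scene front y -20 28 [-55.9 -46.9]
scene front y 0 27 [-56.4 -47.5]
scene front y 20 28 [-56.  -47.4]
scene front y 40 36 [-53.4 -17.4]
scene front y 60 94 [-53.5  -4.7]
scene side -1 x -30 [-73.1 -61. ]
scene side 1 x -30 [61.5 73.6]
scene side -1 x -10 [-72.7 -64.8]
scene side 1 x -10 [63.3 73. ]
scene side -1 x 10 [-73.1 -60.9]
scene side 1 x 10 [61.2 72.9]
scene side -1 x 30 [-73.5 -60.4]
scene side 1 x 30 [61.5 72.9]
scene support -1 [-43, -42, -41, -41, -39, -38, -37, -36, -34, -33, -33, -31, -31, -30, -29, -28, -27, -25, -25, -24, -23, -22, -21, -20, -20, -19, -17, -17, -16, -16, -15, -15, 12, 13, 14, 15, 16, 16, 18, 19, 20, 20, 22, 23, 23, 25, 26, 26, 27, 29, 30, 30, 31, 32, 33, 34, 35, 36, 37, 37, 38, 39, 40, 43, 44]
scene support 1 [-43, -43, -41, -40, -38, -37, -37, -35, -34, -33, -31, -29, -28, -26, -26, -24, -23, -22, -21, -20, -19, -18, -17, -16, -15, 12, 13, 14, 15, 16, 18, 19, 20, 21, 23, 23, 25, 26, 27, 28, 29, 30, 31]
top front y 20 17 [-51.7 -45.7]
top front y 40 23 [-52.1 -16.8]
top front y 60 77 [-52.5  -8.3]
top side 1 x -30 [61.4 70.4]
top side 1 x -10 [63. 71.]
top side 1 x 10 [63.6 71.2]
top side 1 x 30 [62.7 71.6]
top support -1 [37, 40, 43]
top support 1 [-44, -44, -41, -38, -38, -35, -32, -32, -29, -27, -26, -24, -23, -21, -21, -18, -15, -15, 14, 17, 20, 20, 23, 23, 25, 26, 28, 31, 34, 37, 37, 40, 40, 43, 43]
```

```bash
python3 -c "
from h import *
plan((.5425,-.156,.06),-2.8,20,N=8)"
```

```text
t 5.2 pos [ 0.5553 -0.1597  0.1793] x [0.043 0.999 0.017] y [ 0.932 -0.046  0.36 ] z [ 0.36   0.001 -0.933] F [-0.4  0.3 -1.7] op 0.015039981406743206 q [-0.48 -0.25  1.97  0.19  1.1  -0.49]
total shift [  0.8 -55.5 125.6] twist [ 0.0192 -0.0183 -0.0001] per row twist [ 0.002 -0.002 -0.   ]
[0, -7, 16] [0, -7, 16] [0, -7, 16] [0, -7, 16] [0, -7, 16] [0, -7, 16] [0, -7, 16] [0, -7, 16]
```

```bash
python3 -m pendant '[{"translation":[0,-7,16],"twist":[0.02,-0.02,0],"grip":-1},{"translation":[0,-7,16],"twist":[0,0,0],"grip":-1},{"translation":[0,-7,16],"twist":[0,0,0],"grip":-1},{"translation":[0,-7,16],"twist":[0,0,0],"grip":-1},{"translation":[0,-7,16],"twist":[0,0,0],"grip":-1},{"translation":[0,-7,16],"twist":[0,0,0],"grip":-1},{"translation":[0,-7,16],"twist":[0,0,0],"grip":-1},{"translation":[0,-5,12],"twist":[0,0,0],"grip":-1},{"translation":[0,0,0],"twist":[0,0,0],"grip":-1},{"translation":[0,0,0],"twist":[0,0,0],"grip":-1}]'; python3 -c "
from h import *
plan((.5425,-.156,.042),-2.8,20,N=3)"
```

```text
t: 6.2
tool_pos: [0.5488, -0.1612, 0.0421]
orientation: [2.076, 1.972, 0.346]
force: [-0.1, -0.0, -0.8]
opening: 0.0156
t 6.2 pos [ 0.5488 -0.1612  0.0421] x [ 0.052  0.999 -0.004] y [ 0.938 -0.047  0.345] z [ 0.344 -0.022 -0.939] F [-0.1 -0.  -0.8] op 0.015581514260674308 q [-0.47 -0.09  2.1   0.19  0.82 -0.52]
total shift [ 4.9 -6.3 16.8] twist [ 0.0029  0.0048 -0.0012] per row twist [ 0.001  0.002 -0.   ]
[2, -2, 6] [2, -2, 6] [2, -2, 6]
```

Lower to the seat, then release.

```bash
python3 -m pendant '[{"translation":[3,-3,6],"twist":[0,0,0],"grip":-1},{"translation":[2,-3,6],"twist":[0,0,0],"grip":-1},{"translation":[0,-1,4],"twist":[0,0,0],"grip":-1},{"translation":[0,0,0],"twist":[0,0,0],"grip":-1},{"translation":[0,0,0],"twist":[0,0,0],"grip":-1},{"translation":[0,0,0],"twist":[0,0,0],"grip":-1},{"translation":[0,0,0],"twist":[0,0,0],"grip":-1},{"translation":[0,0,0],"twist":[0,0,0],"grip":-1},{"translation":[0,0,0],"twist":[0,0,0],"grip":-1},{"translation":[0,0,0],"twist":[0,0,0],"grip":-1}]'; python3 -c "
from h import *
plan((.5425,-.156,.04),-2.8,20,N=3)
s=robot.read_state(); g=np.array(s['tool_pos'])-.019*R.from_rotvec(s['orientation']).as_matrix()[:,2]; print(g)"
```

```text
t: 7.2
tool_pos: [0.5509, -0.157, 0.0273]
orientation: [2.071, 1.969, 0.349]
force: [-0.3, 0.8, -1.7]
opening: 0.0153
t 7.2 pos [ 0.5509 -0.157   0.0273] x [ 0.052  0.999 -0.006] y [ 0.936 -0.046  0.35 ] z [ 0.349 -0.024 -0.937] F [-0.3  0.8 -1.7] op 0.015321798597379897 q [-0.45 -0.07  2.11  0.19  0.78 -0.52]
total shift [ 0.6 -3.6  4.2] twist [ 0.0087  0.007  -0.0005] per row twist [ 0.003  0.002 -0.   ]
[0, -1, 1] [0, -1, 1] [0, -1, 1] 
[ 0.54421402 -0.15654744  0.04513016]
```

```bash
python3 -m pendant '[{"translation":[0,-4,5],"twist":[0,0,0],"grip":-1},{"translation":[0,-1,1],"twist":[0,0,0],"grip":-1},{"translation":[0,0,0],"twist":[0,0,0],"grip":-1},{"translation":[0,0,0],"twist":[0,0,0],"grip":-1},{"translation":[0,0,0],"twist":[0,0,0],"grip":-0.4},{"translation":[0,0,0],"twist":[0,0,0],"grip":-0.4},{"translation":[0,0,0],"twist":[0,0,0],"grip":-0.4},{"translation":[0,0,0],"twist":[0,0,0],"grip":-0.4},{"translation":[0,0,0],"twist":[0,0,0],"grip":-0.4},{"translation":[0,0,0],"twist":[0,0,0],"grip":-0.4}]'; python3 -c "
from h import *
plan((.5425,-.156,.04),-2.8,20,N=3)
s=robot.read_state(); g=np.array(s['tool_pos'])-.019*R.from_rotvec(s['orientation']).as_matrix()[:,2]; print(g)"
```

```text
t: 8.2
tool_pos: [0.5504, -0.1578, 0.0213]
orientation: [2.067, 1.965, 0.352]
force: [-0.4, 0.5, -0.0]
opening: 0.0281
t 8.2 pos [ 0.5504 -0.1578  0.0213] x [ 0.052  0.999 -0.008] y [ 0.934 -0.046  0.355] z [ 0.354 -0.026 -0.935] F [-0.4  0.5 -0. ] op 0.028074922774111923 q [-0.46 -0.06  2.11  0.2   0.76 -0.53]
total shift [ 1.4 -1.1 -1.3] twist [ 0.0142  0.0085 -0.0003] per row twist [ 0.005  0.003 -0.   ]
[0, 0, 0] [0, 0, 0] [0, 0, 0] 
[ 0.54364489 -0.15730819  0.03909068]
```

```bash
python3 -m pendant '[{"translation":[0,0,-10],"twist":[0,0,0],"grip":-0.4},{"translation":[0,0,-20],"twist":[0,0,0],"grip":-0.4},{"translation":[0,0,-25],"twist":[0,0,0],"grip":-0.4},{"translation":[0,0,-35],"twist":[0,0,0],"grip":-0.4},{"translation":[0,0,-45],"twist":[0.03,0,0],"grip":-0.4},{"translation":[0,0,-45],"twist":[0.1,0,0],"grip":-0.6},{"translation":[0,0,-35],"twist":[0.1,0,0],"grip":-1},{"translation":[0,0,-20],"twist":[0.1,0,0],"grip":-1},{"translation":[0,0,0],"twist":[0,0,0],"grip":-1},{"translation":[0,0,0],"twist":[0,0,0],"grip":-1}]'; python3 - <<'E'
from h import *
im,d=snap('scene'); P=cloud('scene',d)
c=cv2.resize(im[190:320,210:370],None,fx=5,fy=4.6); cv2.imwrite('pics/placed.png',c[:,:,::-1])
H=np.array([.544,-.156,0]); a=np.radians(-2.8); M=np.array([[np.cos(a),-np.sin(a),0],[np.sin(a),np.cos(a),0],[0,0,1]])
L=(P-H)@M*1000; m=(L[...,2]>44)&(L[...,2]<56)&(abs(L[...,0])<30)&(abs(L[...,1])<64); q=L[m]
print(len(q),q.min(0),q.max(0)); 
for sg in(-1,1):
    e=q[sg*q[:,1]>40]; print(sg,len(e),e[np.argsort(-e[:,2])[:8]].round(1).tolist())
plan((.70,-.164,.139),-2.8,0,N=10,off=0)
E
```

```text
t: 9.2
tool_pos: [0.4696, -0.151, 0.2557]
orientation: [2.267, 2.144, 0.013]
force: [0.4, 0.1, -0.4]
opening: 0.0005
351 [-29.71315062 -63.40403367  44.01982089] [27.43434886 63.6557388  53.87373755]
-1 92 [[1.3, -56.8, 53.2], [-2.4, -59.0, 52.5], [2.4, -48.9, 51.9], [0.7, -53.2, 51.8], [5.6, -46.3, 51.5], [2.1, -51.8, 51.4], [-1.2, -51.2, 51.4], [-1.1, -48.1, 51.4]]
1 68 [[0.4, 53.8, 53.9], [1.3, 49.0, 52.4], [1.2, 52.7, 52.1], [-2.5, 53.7, 51.7], [2.7, 50.7, 51.7], [4.2, 41.8, 51.6], [0.8, 46.1, 51.5], [2.8, 57.8, 51.5]]
t 9.25 pos [ 0.4693 -0.151   0.2555] x [ 0.056  0.998 -0.009] y [ 0.998 -0.056  0.021] z [ 0.021 -0.01  -1.   ] F [0.3 0.2 0.5] op 0.0002686302215860228 q [-0.41 -0.2   1.74 -0.    1.57 -0.36]
total shift [  1.  228.6 121.4] twist [ 0.0211  0.0088 -0.0069] per row twist [ 0.002  0.001 -0.001]
[0, 23, 12] [0, 23, 12] [0, 23, 12] [0, 23, 12] [0, 23, 12] [0, 23, 12] [0, 23, 12] [0, 23, 12] [0, 23, 12] [0, 23, 12]
```

View pics/placed.png

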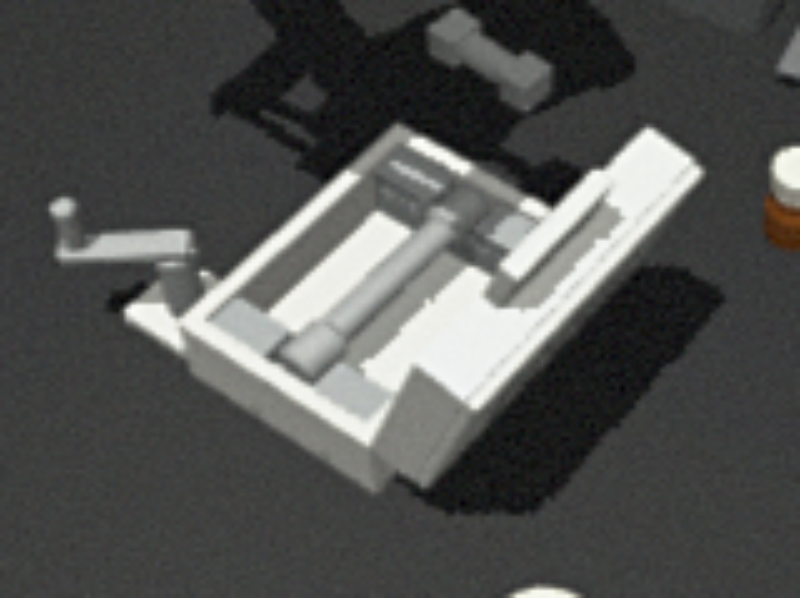

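The column is seated in both notches (ends at (305,350) and (465,200) in the crop), with its top at 51-52 mm as expected. Next the tool goes behind the cover.

```bash
python3 -m pendant '[{"translation":[0,35,0],"twist":[0.02,0,0],"grip":-1},{"translation":[0,48,0],"twist":[0,0,0],"grip":-1},{"translation":[0,48,0],"twist":[0,0,0],"grip":-1},{"translation":[0,48,0],"twist":[0,0,0],"grip":-1},{"translation":[0,45,0],"twist":[0,0,0],"grip":-1},{"translation":[0,10,25],"twist":[0,0,0],"grip":-1},{"translation":[0,0,30],"twist":[0,0,0],"grip":-1},{"translation":[0,0,35],"twist":[0,0,0],"grip":-1},{"translation":[0,0,30],"twist":[0,0,0],"grip":-1},{"translation":[0,0,5],"twist":[0,0,0],"grip":-1}]'; python3 -c "
from h import *
plan((.70,-.162,.118),-2.8,0,N=3,off=0)"
```

```text
t: 10.25
tool_pos: [0.6996, -0.164, 0.1115]
orientation: [-2.285, -2.154, 0.004]
force: [-0.1, 0.2, -0.0]
opening: 0.0005
t 10.25 pos [ 0.6996 -0.164   0.1115] x [ 0.059  0.998 -0.001] y [ 0.998 -0.059 -0.002] z [-0.003 -0.001 -1.   ] F [-0.1  0.2 -0. ] op 0.00048140582079721846 q [-0.3   0.51  1.22 -0.    1.41 -0.24]
total shift [ 2.   0.3 -6.5] twist [-0.0025  0.0007 -0.0105] per row twist [-0.001  0.    -0.003]
[1, 0, -2] [1, 0, -2] [1, 0, -2]
```

```bash
python3 -m pendant '[{"translation":[0,-15,0],"twist":[0,0,0],"grip":-1},{"translation":[0,-17,0],"twist":[0,0,0],"grip":-1},{"translation":[0,-17,0],"twist":[0,0,0],"grip":-1},{"translation":[0,-17,0],"twist":[0,0,0],"grip":-1},{"translation":[0,-17,0],"twist":[0,0,0],"grip":-1},{"translation":[0,-17,0],"twist":[0,0,0],"grip":-1},{"translation":[0,-17,0],"twist":[0,0,0],"grip":-1},{"translation":[0,-17,0],"twist":[0,0,0],"grip":-1},{"translation":[0,-17,0],"twist":[0,0,0],"grip":-1},{"translation":[0,-15,0],"twist":[0,0,0],"grip":-1}]'; python3 -c "
from h import *
plan((.525,-.156,.075),-2.8,0,N=6,off=0)"
```

```text
t: 11.25
tool_pos: [0.5363, -0.1559, 0.1246]
orientation: [2.266, 2.131, 0.037]
force: [1.6, 0.2, 0.3]
opening: 0.0005
t 11.25 pos [ 0.5363 -0.1559  0.1246] x [ 0.062  0.998 -0.004] y [ 0.997 -0.061  0.039] z [ 0.038 -0.006 -0.999] F [1.6 0.2 0.3] op 0.0004622301494796686 q [-0.38  0.04  1.75  0.01  1.3  -0.32]
total shift [ -0.6 -13.2  49.1] twist [ 0.0387  0.0039 -0.0126] per row twist [ 0.006  0.001 -0.002]
[0, -2, 8] [0, -2, 8] [0, -2, 8] [0, -2, 8] [0, -2, 8] [0, -2, 8]
```

```bash
python3 -m pendant '[{"translation":[0,-8,4],"twist":[0,0,0],"grip":-1},{"translation":[0,-6,8],"twist":[0.01,0,0],"grip":-1},{"translation":[0,-3,9],"twist":[0.01,0,0],"grip":-1},{"translation":[0,-2,9],"twist":[0.01,0,0],"grip":-1},{"translation":[0,0,9],"twist":[0,0,0],"grip":-1},{"translation":[0,0,8],"twist":[0,0,0],"grip":-1},{"translation":[0,0,5],"twist":[0,0,0],"grip":-1},{"translation":[0,0,3],"twist":[0,0,0],"grip":-1},{"translation":[0,0,3],"twist":[0,0,0],"grip":-1},{"translation":[0,0,3],"twist":[0,0,0],"grip":-1}]'; python3 -c "
from h import *
st()"
```

```text
t: 12.25
tool_pos: [0.5175, -0.1557, 0.075]
orientation: [2.283, 2.147, 0.001]
force: [-20.0, 6.2, 35.9]
opening: 0.0003
t 12.25 pos [ 0.5175 -0.1557  0.075 ] x [ 0.061  0.998 -0.005] y [ 0.998 -0.061  0.006] z [ 0.006 -0.005 -1.   ] F [-20.    6.2  35.9] op 0.00026003648797785176 q [-0.39  0.08  1.81 -0.    1.24 -0.32]
```

```bash
python3 -m pendant '[{"translation":[0,0,-10],"twist":[0,0,0],"grip":-1},{"translation":[0,0,-30],"twist":[0,0,0],"grip":-1},{"translation":[0,0,-35],"twist":[0,0,0],"grip":-1},{"translation":[50,0,-20],"twist":[0,0,0],"grip":-1},{"translation":[50,0,0],"twist":[0,0,0],"grip":-1},{"translation":[50,0,0],"twist":[0,0,0],"grip":-1},{"translation":[20,0,0],"twist":[0,0,0],"grip":-1},{"translation":[0,0,0],"twist":[0,0,0],"grip":-1},{"translation":[0,0,0],"twist":[0,0,0],"grip":-1},{"translation":[0,0,0],"twist":[0,0,0],"grip":-1}]'; python3 - <<'E'
from h import *
H=np.array([.544,-.156,0]); a=np.radians(-2.8); M=np.array([[np.cos(a),-np.sin(a),0],[np.sin(a),np.cos(a),0],[0,0,1]])
for n in('scene','top'):
    im,d=snap(n); P=cloud(n,d); L=(P-H)@M*1000
    q=L[(abs(L[...,0])<45)&(abs(L[...,1])<60)&(L[...,2]>60)]; print(n,'cover z front',np.median(q[q[:,0]<-20][:,2]),'back',np.median(q[q[:,0]>20][:,2]))
    q=L[(L[...,0]>-84)&(L[...,0]<-60)&(abs(L[...,1])<25)&(L[...,2]>30)]; print('tab',len(q),np.median(q[:,2]) if len(q) else '')
    m=(L[...,0]<-60)&(L[...,0]>-135)&(L[...,1]<-28)&(L[...,1]>-110)&(L[...,2]>85)&(L[...,2]<105); q=P[m]*1000
    print('peg',len(q),np.percentile(q,[5,50,95],axis=0).round(1).tolist() if len(q) else '', L[m].mean(0).round(1))
    m=(L[...,0]<-62)&(L[...,0]>-135)&(L[...,1]<-28)&(L[...,1]>-110)&(L[...,2]>58)&(L[...,2]<72); q=L[m]; print('arm',len(q),cv2.minAreaRect(q[:,:2].astype(np.float32)))
    if n=='scene': cv2.imwrite('pics/shut.png',cv2.resize(im[170:320,190:390],None,fx=4,fy=4)[:,:,::-1])
st()
E
```

```text
t: 13.25
tool_pos: [0.5286, 0.0156, 0.1656]
orientation: [2.289, 2.148, -0.001]
force: [-0.9, -1.0, -0.2]
opening: 0.0005
scene cover z front 75.25902865704953 back 75.27390258674276
tab 154 55.262530462312775
peg 27 [[430.6, -230.7, 86.1], [435.2, -227.0, 93.6], [438.1, -222.4, 96.5]] [-105.6  -76.1   92.7]
arm 169 ((-90.44610595703125, -62.759185791015625), (57.26477813720703, 15.602106094360352), 37.27887725830078)
top cover z front 75.99442243840093 back 76.24793652413197
tab 151 55.88787489717406
peg 13 [[432.0, -228.6, 91.0], [434.8, -225.6, 95.2], [440.1, -221.7, 98.1]] [-104.8  -74.5   94.8]
arm 95 ((-84.09357452392578, -58.31495666503906), (64.23155975341797, 21.56890296936035), 47.86192321777344)
t 13.35 pos [0.5286 0.0151 0.1658] x [ 0.065  0.998 -0.002] y [ 0.998 -0.065  0.002] z [ 0.002 -0.003 -1.   ] F [0.2 0.4 0.6] op 0.0006668157448276549 q [-0.07 -0.03  1.75 -0.    1.42 -0.  ]
```

View pics/shut.png

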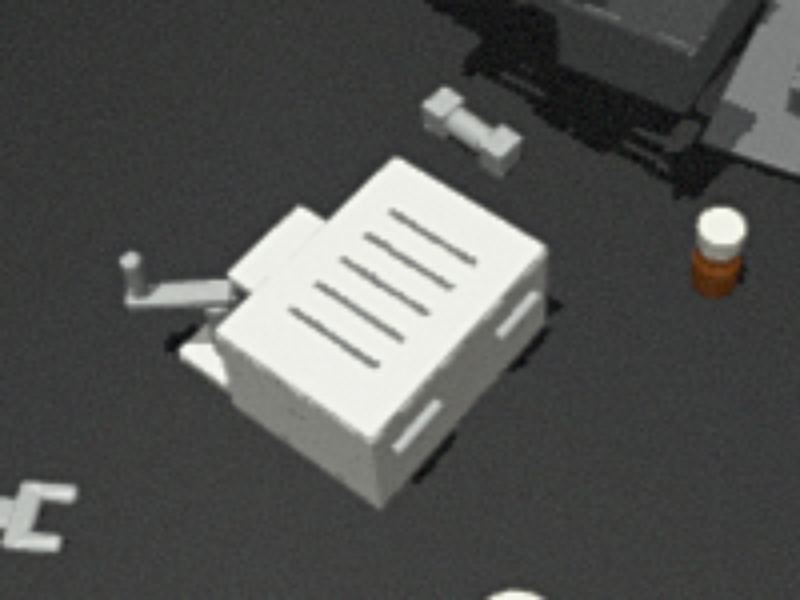

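The cover is shut: its top reads 75 mm front and back, and the tab sits below the latch height. The latch peg is at (130,270) in the crop. Next I grip the peg and lead it round.

```bash
python3 -c "
from h import *
plan((.4334,-.2263,.135),87,0,N=11,off=0)"
```

```text
t 13.35 pos [0.5286 0.0151 0.1658] x [ 0.065  0.998 -0.002] y [ 0.998 -0.065  0.002] z [ 0.002 -0.003 -1.   ] F [0.2 0.4 0.6] op 0.0006668157448276549 q [-0.07 -0.03  1.75 -0.    1.42 -0.  ]
total shift [-247.   -79.4   31.2] twist [-2.0000e-04  3.6000e-03 -1.5831e+00] per row twist [-0.     0.    -0.144]
[-22, -7, 3] [-21, -10, 3] [-19, -13, 3] [-17, -16, 3] [-15, -18, 3] [-12, -20, 3] [-9, -22, 3] [-6, -23, 3] [-3, -23, 3] [1, -24, 3] [4, -23, 3]
```

```bash
python3 -m pendant '[{"translation":[-22,-7,0],"twist":[0,0,-0.147],"grip":-0.1},{"translation":[-21,-10,0],"twist":[0,0,-0.147],"grip":-0.1},{"translation":[-19,-13,0],"twist":[0,0,-0.147],"grip":-0.1},{"translation":[-17,-16,0],"twist":[0,0,-0.147],"grip":-0.1},{"translation":[-15,-18,0],"twist":[0,0,-0.147],"grip":-0.1},{"translation":[-12,-20,0],"twist":[0,0,-0.147],"grip":-0.1},{"translation":[-9,-22,0],"twist":[0,0,-0.147],"grip":-0.1},{"translation":[-6,-23,5],"twist":[0,0,-0.147],"grip":-0.1},{"translation":[-3,-23,10],"twist":[0,0,-0.147],"grip":-0.1},{"translation":[1,-24,10],"twist":[0,0,-0.147],"grip":-0.1}]' 20; python3 -c "
from h import *
plan((.4334,-.2263,.12),87,0,N=2,off=0)"
```

```text
t: 14.35
tool_pos: [0.4444, -0.2224, 0.1417]
orientation: [0.215, 3.129, -0.008]
force: [0.8, 0.1, -0.3]
opening: 0.0419
t 14.35 pos [ 0.4444 -0.2224  0.1417] x [-0.991  0.137 -0.006] y [ 0.137  0.991 -0.005] z [ 0.005 -0.005 -1.   ] F [ 0.8  0.1 -0.3] op 0.041940961048238766 q [-0.57 -0.11  1.87 -0.    1.37 -2.  ]
total shift [10.4 -5.3 21.7] twist [-0.0049  0.0055 -0.0847] per row twist [-0.002  0.003 -0.042]
[5, -3, 11] [5, -2, 11]
```

```bash
python3 -m pendant '[{"translation":[8,-3,2],"twist":[0,0,-0.06],"grip":-0.1},{"translation":[3,0,2],"twist":[0,0,0],"grip":-0.1},{"translation":[0,0,10],"twist":[0,0,0],"grip":-0.1},{"translation":[0,0,12],"twist":[0,0,0],"grip":-0.1},{"translation":[0,0,14],"twist":[0,0,0],"grip":-0.1},{"translation":[0,0,10],"twist":[0,0,0],"grip":-0.1},{"translation":[0,0,6],"twist":[0,0,0],"grip":-0.1},{"translation":[0,0,0],"twist":[0,0,0],"grip":-0.1},{"translation":[0,0,0],"twist":[0,0,0],"grip":-0.1},{"translation":[0,0,0],"twist":[0,0,0],"grip":-0.1}]' 20; python3 -c "
from h import *
plan((.4334,-.2263,.078),87,0,N=2,off=0)"
```

```text
t: 15.35
tool_pos: [0.43, -0.2278, 0.0783]
orientation: [0.131, 3.137, -0.006]
force: [0.3, 0.1, 0.6]
opening: 0.0416
t 15.35 pos [ 0.43   -0.2278  0.0783] x [-0.997  0.083 -0.002] y [ 0.083  0.997 -0.004] z [ 0.002 -0.004 -1.   ] F [0.3 0.1 0.6] op 0.041631247589758696 q [-0.59 -0.07  1.95 -0.    1.25 -2.08]
total shift [-3.2  1.8  0.3] twist [-0.004   0.002  -0.0311] per row twist [-0.002  0.001 -0.016]
[-2, 1, 0] [-2, 1, 0]
```

Good. I close on the peg, adjusting x by 3 mm.

```bash
python3 -m pendant '[{"translation":[-4,2,0],"twist":[0,0,-0.03],"grip":-0.1},{"translation":[0,0,0],"twist":[0,0,0],"grip":-1},{"translation":[0,0,0],"twist":[0,0,0],"grip":-1},{"translation":[0,0,0],"twist":[0,0,0],"grip":-1},{"translation":[0,0,0],"twist":[0,0,0],"grip":-1},{"translation":[0,0,0],"twist":[0,0,0],"grip":-1},{"translation":[0,0,0],"twist":[0,0,0],"grip":-1},{"translation":[0,0,0],"twist":[0,0,0],"grip":-1},{"translation":[0,0,0],"twist":[0,0,0],"grip":-1},{"translation":[0,0,0],"twist":[0,0,0],"grip":-1}]' 15; python3 - <<'E'
from h import *
s,r=st(); p=np.array(s['tool_pos'])
a=np.radians(-2.8); M=np.array([[np.cos(a),-np.sin(a)],[np.sin(a),np.cos(a)]]); H=np.array([.5425,-.156])
l=(p[:2]-H)@M*1000; post=np.array([-75,-50]); v=l-post; phi=np.arctan2(-v[0],v[1]); print('local',l,'r',np.hypot(*v),'phi',phi)
N=18; yaw0=np.degrees(np.arctan2(r[1,1],r[0,1])); 
pr=l
for i in range(1,N+1):
    f=phi*(1-i/N); n=post+40*np.array([-np.sin(f),np.cos(f)]); yaw=np.radians(yaw0-80*(i-1)/N); R2=np.array([[-np.sin(yaw),np.cos(yaw)],[np.cos(yaw),np.sin(yaw)]])
    print((R2@(M@(n-pr))).round(1).tolist(),end=' '); pr=n
E
```

```text
t: 16.35
tool_pos: [0.4361, -0.2267, 0.0803]
orientation: [0.08, 3.135, -0.009]
force: [0.4, -0.5, -0.4]
opening: 0.0095
t 16.35 pos [ 0.4361 -0.2267  0.0803] x [-0.999  0.051 -0.005] y [ 0.051  0.999 -0.006] z [ 0.005 -0.006 -1.   ] F [ 0.4 -0.5 -0.4] op 0.009484204221305786 q [-0.58 -0.06  1.94 -0.    1.25 -2.1 ]
local [-102.86134848  -75.79639848] r 37.96984216384537 phi 2.3177297460670445
[4.7, 2.6] [3.0, 4.1] [2.8, 4.3] [2.6, 4.4] [2.4, 4.6] [2.1, 4.7] [1.9, 4.8] [1.6, 4.9] [1.4, 5.0] [1.1, 5.0] [0.9, 5.1] [0.6, 5.1] [0.4, 5.1] [0.1, 5.1] [-0.2, 5.1] [-0.4, 5.1] [-0.7, 5.1] [-1.0, 5.1]
```

```bash
python3 -m pendant '[{"translation":[3,3,0],"twist":[0,0,0.078],"grip":-1},{"translation":[3,4,0],"twist":[0,0,0.078],"grip":-1},{"translation":[3,4,0],"twist":[0,0,0.078],"grip":-1},{"translation":[2.6,4.4,0],"twist":[0,0,0.078],"grip":-1},{"translation":[2.4,4.6,0],"twist":[0,0,0.078],"grip":-1},{"translation":[2,4.7,0],"twist":[0,0,0.078],"grip":-1},{"translation":[1.9,4.8,0],"twist":[0,0,0.078],"grip":-1},{"translation":[1.6,5,0],"twist":[0,0,0.078],"grip":-1},{"translation":[1.4,5,0],"twist":[0,0,0.078],"grip":-1},{"translation":[1.1,5,0],"twist":[0,0,0.078],"grip":-1}]'; cat > arc.py <<'E'
from h import *
import sys
s,r=st(); p=np.array(s['tool_pos'])
a=np.radians(-2.8); M=np.array([[np.cos(a),-np.sin(a)],[np.sin(a),np.cos(a)]]); H=np.array([.5425,-.156])
l=(p[:2]-H)@M*1000; post=np.array([-75,-50]); v=l-post; phi=np.arctan2(-v[0],v[1]); print('local',l,'r',np.hypot(*v),'phi',phi)
N=int(sys.argv[1]); dy=float(sys.argv[2]); yaw0=np.degrees(np.arctan2(r[1,1],r[0,1])); print('yaw',yaw0)
pr=l
for i in range(1,N+1):
    f=phi*(1-i/N); n=post+40*np.array([-np.sin(f),np.cos(f)]); yaw=np.radians(yaw0-dy*(i-1)/N); R2=np.array([[-np.sin(yaw),np.cos(yaw)],[np.cos(yaw),np.sin(yaw)]])
    print((R2@(M@(n-pr))).round(1).tolist(),end=' '); pr=n
E
python3 arc.py 9 36
```

```text
t: 17.35
tool_pos: [0.4308, -0.185, 0.0802]
orientation: [1.313, 2.848, -0.023]
force: [-3.7, -2.2, 2.8]
opening: 0.0098
t 17.35 pos [ 0.4308 -0.185   0.0802] x [-0.649  0.761 -0.011] y [ 0.761  0.649 -0.011] z [-0.001 -0.016 -1.   ] F [-3.7 -2.2  2.8] op 0.009768733758287018 q [-0.5  -0.12  2.   -0.02  1.26 -1.21]
local [-110.18104091  -34.39034224] r 38.48853147219746 phi 1.1531978578694038
yaw 40.4782798391426
[3.1, 4.3] [1.4, 4.9] [1.1, 5.0] [0.8, 5.1] [0.5, 5.1] [0.2, 5.1] [-0.1, 5.1] [-0.4, 5.1] [-0.7, 5.1]
```

```bash
python3 -m pendant '[{"translation":[2,4.5,0],"twist":[0,0,0.07],"grip":-1},{"translation":[1.4,5,0],"twist":[0,0,0.07],"grip":-1},{"translation":[1,5,0],"twist":[0,0,0.07],"grip":-1},{"translation":[0.8,5,0],"twist":[0,0,0.07],"grip":-1},{"translation":[0.5,5,0],"twist":[0,0,0.07],"grip":-1},{"translation":[0.2,5,0],"twist":[0,0,0.07],"grip":-1},{"translation":[0,5,0],"twist":[0,0,0.07],"grip":-1},{"translation":[-0.4,5,0],"twist":[0,0,0.07],"grip":-1},{"translation":[-0.7,5,0],"twist":[0,0,0.07],"grip":-1},{"translation":[0,5,0],"twist":[0,0,0],"grip":-1}]'; python3 arc.py 2 0
```

```text
t: 18.35
tool_pos: [0.4675, -0.1639, 0.0799]
orientation: [2.169, 2.271, -0.036]
force: [-14.1, 1.4, 7.0]
opening: 0.0097
t 18.35 pos [ 0.4675 -0.1639  0.0799] x [-0.046  0.999 -0.017] y [ 0.999  0.046 -0.016] z [-0.015 -0.017 -1.   ] F [-14.1   1.4   7. ] op 0.009674909875981692 q [-0.42 -0.03  1.92 -0.02  1.26 -0.46]
local [-74.51149547 -11.51616463] r 38.486935724668406 phi -0.012693077310310698
yaw 2.6224025662954116
[1.5, -0.1] [0.0, -0.3]
```

```bash
python3 -m pendant '[{"translation":[0,5,0],"twist":[0,0,0],"grip":-1},{"translation":[0,5,0],"twist":[0,0,0],"grip":-1},{"translation":[0,5,0],"twist":[0,0,0],"grip":-1},{"translation":[0,0,0],"twist":[0,0,0],"grip":-1},{"translation":[0,0,0],"twist":[0,0,0],"grip":-1},{"translation":[0,0,0],"twist":[0,0,0],"grip":-0.7},{"translation":[0,0,0],"twist":[0,0,0],"grip":-0.6},{"translation":[0,0,0],"twist":[0,0,0],"grip":-0.6},{"translation":[0,0,0],"twist":[0,0,0],"grip":-0.6},{"translation":[0,0,0],"twist":[0,0,0],"grip":-0.6}]'; python3 arc.py 2 0
```

```text
t: 19.35
tool_pos: [0.4673, -0.1641, 0.0776]
orientation: [-2.134, -2.268, 0.075]
force: [-0.0, -0.1, 0.1]
opening: 0.0183
t 19.35 pos [ 0.4673 -0.1641  0.0776] x [-0.061  0.998 -0.013] y [ 0.997  0.061 -0.053] z [-0.052 -0.017 -0.998] F [-0.  -0.1  0.1] op 0.018297888754698597 q [-0.41  0.01  1.88 -0.04  1.29 -0.46]
local [-74.7265167  -11.72440678] r 38.27657024228889 phi -0.007144987885496801
yaw 3.4785167803114065
[1.7, 0.1] [0.0, -0.1]
```

Position unchanged under push, so the latch is at its stop. I retreat upward and head towards the lid.

```bash
python3 -m pendant '[{"translation":[0,0,-10],"twist":[0,0,0],"grip":-0.6},{"translation":[0,0,-20],"twist":[0,0,0],"grip":-0.6},{"translation":[0,0,-35],"twist":[-0.05,0.01,0],"grip":-0.4},{"translation":[50,0,-10],"twist":[0,0,0],"grip":-0.2},{"translation":[50,20,0],"twist":[0,0,0],"grip":-0.2},{"translation":[50,30,0],"twist":[0,0,0],"grip":-0.2},{"translation":[50,30,0],"twist":[0,0,0],"grip":-0.2},{"translation":[40,30,0],"twist":[0,0,0],"grip":-0.2},{"translation":[0,0,0],"twist":[0,0,0],"grip":-0.2},{"translation":[0,0,0],"twist":[0,0,0],"grip":-0.2}]'; python3 - <<'E'
from h import *
H=np.array([.544,-.156,0]); a=np.radians(-2.8); M=np.array([[np.cos(a),-np.sin(a),0],[np.sin(a),np.cos(a),0],[0,0,1]])
def rect(nm,q): print(n,nm,len(q),[np.round(x,1) for x in cv2.minAreaRect(q[:,:2].astype(np.float32))])
for n in('scene','top'):
    im,d=snap(n); P=cloud(n,d); L=(P-H)@M*1000
    q=L[(abs(L[...,0])<45)&(abs(L[...,1])<60)&(L[...,2]>60)]; print(n,'cover z front',np.median(q[q[:,0]<-20][:,2]))
    q=L[(L[...,0]<-60)&(L[...,0]>-135)&(abs(L[...,1])<110)&(L[...,2]>85)&(L[...,2]<105)]; print('peg',len(q),q.mean(0).round(1))
    q=L[(L[...,0]<-62)&(L[...,0]>-100)&(abs(L[...,1]+35)<50)&(L[...,2]>61)&(L[...,2]<70)]; rect('arm',q)
    q=P[(np.hypot(P[...,0]-.646,P[...,1]-.15)<.05)&(P[...,2]>.033)&(P[...,2]<.045)]*1000; 
    if len(q)>5: rect('ridge',q)
    if n=='scene': cv2.imwrite('pics/latched.png',cv2.resize(im[110:290,210:420],None,fx=3.5,fy=3.3)[:,:,::-1])
plan((.644,.150,.13),9.7,0,N=10,off=0)
E
```

```text
t: 20.35
tool_pos: [0.5622, 0.0702, 0.162]
orientation: [2.154, 2.277, 0.005]
force: [0.2, -1.0, 0.2]
opening: 0.0372
scene cover z front 75.25902601426765
peg 26 [-74.6 -10.4  92.6]
scene arm 145 [array([-75.7, -30.2]), array([15.7, 55.1]), np.float64(0.5)]
scene ridge 111 [array([645.1, 150.9]), array([14. , 60.7]), np.float64(9.1)]
top cover z front 76.03255773216966
peg 11 [-74.   -9.6  96. ]
top arm 83 [array([-74.5, -29.1]), array([11.3, 53.8]), np.float64(1.3)]
t 20.45 pos [0.5619 0.0691 0.162 ] x [-0.053  0.999 -0.003] y [0.999 0.053 0.007] z [ 0.007 -0.003 -1.   ] F [-0.2 -0.7 -0.2] op 0.03713100426814483 q [ 0.03  0.07  1.66 -0.    1.41 -0.02]
total shift [76.5 86.1 32.4] twist [ 0.0071  0.0034 -0.116 ] per row twist [ 0.001  0.    -0.012]
[8, 9, 3] [8, 9, 3] [7, 9, 3] [7, 9, 3] [7, 9, 3] [7, 9, 3] [7, 9, 3] [7, 9, 3] [7, 9, 3] [7, 9, 3]
```

View pics/latched.png

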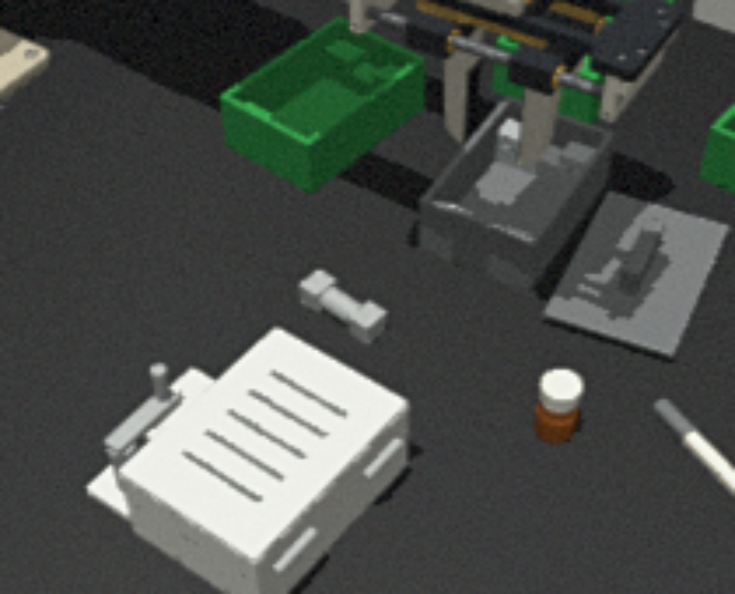

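The latch arm lies across the tab (0.5° from the line; peg at (160,375) in the crop) and the cover is still shut. Next the lid.

```bash
python3 -m pendant '[{"translation":[15,17,5],"twist":[0,0,-0.03],"grip":-0.25},{"translation":[25,27,5],"twist":[0,0,-0.03],"grip":-0.25},{"translation":[20,23,5],"twist":[0,0,-0.03],"grip":-0.25},{"translation":[15,17,5],"twist":[0,0,-0.02],"grip":-0.25},{"translation":[0,0,0],"twist":[0,0,0],"grip":-0.25},{"translation":[0,0,15],"twist":[0,0,0],"grip":-0.25},{"translation":[0,0,25],"twist":[0,0,0],"grip":-0.25},{"translation":[0,0,15],"twist":[0,0,0],"grip":-0.25},{"translation":[0,0,0],"twist":[0,0,0],"grip":-0.25},{"translation":[0,0,0],"twist":[0,0,0],"grip":-0.25}]'; python3 -c "
from h import *
plan((.6435,.1505,.018),9.5,0,N=4,off=0)"
```

```text
t: 21.45
tool_pos: [0.6389, 0.138, 0.0873]
orientation: [2.043, 2.372, 0.002]
force: [-0.1, 0.6, 1.6]
opening: 0.0349
t 21.45 pos [0.6389 0.138  0.0873] x [-0.148  0.989 -0.007] y [0.989 0.148 0.008] z [ 0.009 -0.006 -1.   ] F [-0.1  0.6  1.6] op 0.03488102794520778 q [ 0.14  0.36  1.47 -0.01  1.31 -0.01]
total shift [12.2  5.9 69.3] twist [ 0.0081  0.0072 -0.0169] per row twist [ 0.002  0.002 -0.004]
[3, 1, 17] [3, 2, 17] [3, 2, 17] [3, 2, 17]
```

```bash
python3 -m pendant '[{"translation":[8,4,4],"twist":[0.008,0.007,-0.017],"grip":-0.25},{"translation":[5,2,10],"twist":[0,0,0],"grip":-0.25},{"translation":[0,0,18],"twist":[0,0,0],"grip":-0.25},{"translation":[0,0,18],"twist":[0,0,0],"grip":-0.25},{"translation":[0,0,12],"twist":[0,0,0],"grip":-0.25},{"translation":[0,0,5],"twist":[0,0,0],"grip":-0.25},{"translation":[0,0,0],"twist":[0,0,0],"grip":-0.25},{"translation":[0,0,0],"twist":[0,0,0],"grip":-0.25},{"translation":[0,0,0],"twist":[0,0,0],"grip":-0.25},{"translation":[0,0,0],"twist":[0,0,0],"grip":-0.25}]'; python3 -c "
from h import *
plan((.6435,.1505,.018),9.5,0,N=4,off=0)"
```

```text
t: 22.45
tool_pos: [0.6452, 0.1538, 0.0179]
orientation: [2.026, 2.398, 0.005]
force: [-0.8, -0.1, 0.7]
opening: 0.0349
t 22.45 pos [0.6452 0.1538 0.0179] x [-0.167  0.986  0.   ] y [0.986 0.167 0.004] z [ 0.004  0.001 -1.   ] F [-0.8 -0.1  0.7] op 0.03489680938588001 q [ 0.16  0.46  1.47  0.    1.21 -0.01]
total shift [-2.9 -2.2 -0.1] twist [ 0.0041 -0.0004  0.0022] per row twist [ 0.001 -0.     0.001]
[-1, -1, 0] [-1, -1, 0] [-1, -1, 0] [-1, -1, 0]
```

```bash
python3 -m pendant '[{"translation":[-3,-2,0],"twist":[0,0,0],"grip":-0.25},{"translation":[0,0,0],"twist":[0,0,0],"grip":-1},{"translation":[0,0,0],"twist":[0,0,0],"grip":-1},{"translation":[0,0,0],"twist":[0,0,0],"grip":-1},{"translation":[0,0,0],"twist":[0,0,0],"grip":-1},{"translation":[0,0,0],"twist":[0,0,0],"grip":-1},{"translation":[0,0,-10],"twist":[0,0,0],"grip":-1},{"translation":[0,0,-25],"twist":[0,0,0],"grip":-1},{"translation":[0,0,-25],"twist":[0,0,0],"grip":-1},{"translation":[0,0,-25],"twist":[0,0,0],"grip":-1}]' 40; python3 -c "
from h import *
plan((.5335,.162,.115),4.5,0,N=7,off=0)"
```

```text
t: 23.45
tool_pos: [0.6394, 0.1493, 0.102]
orientation: [-2.025, -2.397, 0.006]
force: [-0.3, 0.6, -2.4]
opening: 0.0137
t 23.45 pos [0.6394 0.1493 0.102 ] x [-0.167  0.986  0.001] y [ 0.986  0.167 -0.005] z [-0.005 -0.    -1.   ] F [-0.3  0.6 -2.4] op 0.013740502413228108 q [ 0.15  0.36  1.43  0.    1.35 -0.02]
total shift [  30.2 -102.4  -12.5] twist [-0.0052 -0.0003  0.0893] per row twist [-0.001 -0.     0.013]
[4, -15, -2] [4, -15, -2] [4, -15, -2] [4, -15, -2] [4, -15, -2] [3, -15, -2] [3, -15, -2]
```

```bash
python3 -m pendant '[{"translation":[0,0,-8],"twist":[0,0,0],"grip":-1},{"translation":[4,-14,0],"twist":[0,0,0.02],"grip":-1},{"translation":[5,-18,0],"twist":[0,0,0.02],"grip":-1},{"translation":[5,-18,0],"twist":[0,0,0.02],"grip":-1},{"translation":[5,-18,0],"twist":[0,0,0.02],"grip":-1},{"translation":[5,-16,0],"twist":[0,0,0.01],"grip":-1},{"translation":[3,-10,0],"twist":[0,0,0],"grip":-1},{"translation":[0,0,0],"twist":[0,0,0],"grip":-1},{"translation":[0,0,0],"twist":[0,0,0],"grip":-1},{"translation":[0,0,0],"twist":[0,0,0],"grip":-1}]'; python3 - <<'E'
from h import *
plan((.5335,.162,.115),4.5,0,N=7,off=0)
s=robot.read_state(); z=s['tool_pos'][2]; c=np.array(s['tool_pos'])[:2]
def rect(nm,q):
    if len(q)<5: print(n,nm,len(q)); return
    print(n,nm,len(q),[np.round(x,1).tolist() for x in cv2.minAreaRect(q[:,:2].astype(np.float32))],np.median(q[:,2]).round(1))
for n in('scene','top'):
    im,d=snap(n); P=cloud(n,d)
    for lo,hi in((z-.015,z+.004),):
        m=((P[...,2]>lo)&(P[...,2]<hi)&(np.hypot(P[...,0]-c[0],P[...,1]-c[1])<.1)).astype(np.uint8)
        k,l,ss,_=cv2.connectedComponentsWithStats(cv2.erode(m,np.ones((2,2)))); i=1+np.argmax(ss[1:,4]); q=P[l==i]*1000; rect('plate',q)
        L=q-q.mean(0); print(np.linalg.lstsq(np.c_[L[:,:2],np.ones(len(L))],L[:,2],rcond=None)[0].round(4))
    m=(P[...,2]>.048)&(P[...,2]<.062)&(np.hypot(P[...,0]-.5356,P[...,1]-.162)<.095); rect('rim',P[m]*1000)
    cv2.imwrite(f'pics/lid_{n}.png',cv2.resize(im[100:230,220:450] if n=='scene' else im[150:250,190:330],None,fx=3.4,fy=3.4)[:,:,::-1])
E
```

```text
t: 24.45
tool_pos: [0.542, 0.1652, 0.1134]
orientation: [2.137, 2.302, 0.001]
force: [-0.2, -0.0, -1.4]
opening: 0.0134
t 24.45 pos [0.542  0.1652 0.1134] x [-0.075  0.997  0.   ] y [0.997 0.075 0.001] z [ 0.001  0.    -1.   ] F [-0.2 -0.  -1.4] op 0.013438323835279117 q [0.21 0.11 1.7  0.   1.32 0.13]
total shift [-2.6 -8.7 -1.6] twist [ 0.0011 -0.0002 -0.0038] per row twist [ 0.    -0.    -0.001]
[0, -1, 0] [0, -1, 0] [0, -1, 0] [0, -1, 0] [0, -1, 0] [0, -1, 0] [0, -1, 0] 
scene plate 1018 [[544.9, 164.7], [92.3, 142.6], 4.1] 107.6
[-0.0018 -0.0007  0.    ]
scene rim 263 [[534.5, 160.9], [93.0, 141.3], 4.4] 54.5
top plate 555 [[546.8, 117.4], [92.4, 45.8], 4.9] 108.5
[-0.0021 -0.0151  0.    ]
top rim 106 [[508.6, 141.1], [77.5, 162.5], 36.0] 56.2
```

View pics/lid_scene.png

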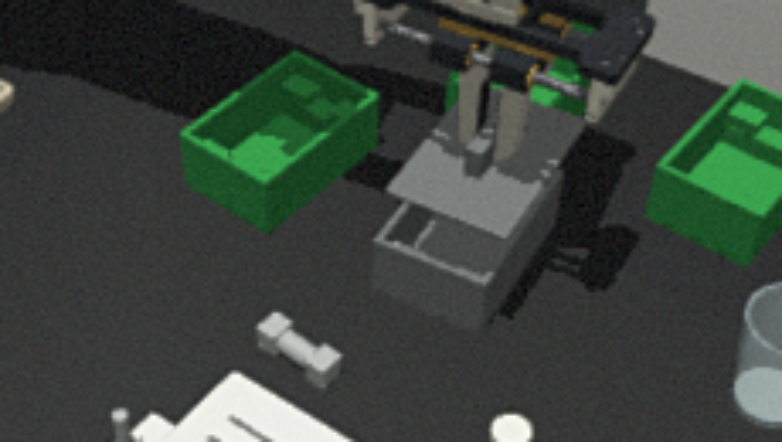

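The lid hangs level above the grey box, about 10 mm too far in x ((490,170) against the box at (450,260) in the crop). I correct that, then lower.

```bash
python3 -m pendant '[{"translation":[-2,-7,0],"twist":[0,0,-0.003],"grip":-1},{"translation":[0,-3,0],"twist":[0,0,0],"grip":-1},{"translation":[0,0,0],"twist":[0,0,0],"grip":-1},{"translation":[0,0,0],"twist":[0,0,0],"grip":-1},{"translation":[0,0,8],"twist":[0,0,0],"grip":-1},{"translation":[0,0,12],"twist":[0,0,0],"grip":-1},{"translation":[0,0,10],"twist":[0,0,0],"grip":-1},{"translation":[0,0,5],"twist":[0,0,0],"grip":-1},{"translation":[0,0,0],"twist":[0,0,0],"grip":-1},{"translation":[0,0,0],"twist":[0,0,0],"grip":-1}]'; python3 -c "
from h import *
plan((.532,.162,.063),4.5,0,N=4,off=0)"
```

```text
t: 25.55
tool_pos: [0.5313, 0.1615, 0.0736]
orientation: [-2.134, -2.305, 0.002]
force: [-0.1, -0.3, -1.8]
opening: 0.0134
t 25.55 pos [0.5313 0.1615 0.0736] x [-0.077  0.997 -0.   ] y [ 0.997  0.077 -0.001] z [-0.001 -0.    -1.   ] F [-0.1 -0.3 -1.8] op 0.01344482943134754 q [ 0.2   0.13  1.76 -0.    1.25  0.13]
total shift [ 0.4  0.7 10.6] twist [-0.0011  0.0002 -0.0015] per row twist [-0.  0. -0.]
[0, 0, 3] [0, 0, 3] [0, 0, 3] [0, 0, 3]
```

Plug frame is at the rim, with no contact force. I continue down.

```bash
python3 -m pendant '[{"translation":[0,0.5,3],"twist":[0,0,0],"grip":-1},{"translation":[0,0,3],"twist":[0,0,0],"grip":-1},{"translation":[0,0,3],"twist":[0,0,0],"grip":-1},{"translation":[0,0,3],"twist":[0,0,0],"grip":-1},{"translation":[0,0,3],"twist":[0,0,0],"grip":-1},{"translation":[0,0,3],"twist":[0,0,0],"grip":-1},{"translation":[0,0,3],"twist":[0,0,0],"grip":-1},{"translation":[0,0,3],"twist":[0,0,0],"grip":-1},{"translation":[0,0,2],"twist":[0,0,0],"grip":-1},{"translation":[0,0,2],"twist":[0,0,0],"grip":-1}]' 50; python3 -c "
from h import *
st()"
```

```text
t: 26.55
tool_pos: [0.5352, 0.1624, 0.0649]
orientation: [2.131, 2.304, 0.005]
force: [-8.6, -2.0, 14.8]
opening: 0.0136
t 26.55 pos [0.5352 0.1624 0.0649] x [-0.078  0.997 -0.   ] y [0.997 0.078 0.005] z [ 0.005  0.    -1.   ] F [-8.6 -2.  14.8] op 0.013582794786201587 q [ 0.2   0.14  1.76 -0.    1.23  0.13]
```

```bash
python3 -m pendant '[{"translation":[0,0,0],"twist":[0,0,0],"grip":-0.4},{"translation":[0,0,0],"twist":[0,0,0],"grip":-0.4},{"translation":[0,0,0],"twist":[0,0,0],"grip":-0.4},{"translation":[0,0,0],"twist":[0,0,0],"grip":-0.4},{"translation":[0,0,-15],"twist":[0,0,0],"grip":-0.4},{"translation":[0,0,-30],"twist":[0,0,0],"grip":-0.4},{"translation":[50,0,-15],"twist":[0,0,0],"grip":-1},{"translation":[50,0,0],"twist":[0,0,0],"grip":-1},{"translation":[50,0,0],"twist":[0,0,0],"grip":-1},{"translation":[0,0,0],"twist":[0,0,0],"grip":-1}]'; cat > lid.py <<'E'
from h import *
st()
a=np.radians(4.5); M=np.array([[np.cos(a),-np.sin(a),0],[np.sin(a),np.cos(a),0],[0,0,1]]); B=np.array([.5353,.162,0])
for n in('scene','top'):
    im,d=snap(n); P=cloud(n,d); L=(P-B)@M*1000
    q=L[(abs(L[...,0])<44)&(abs(L[...,1])<68)&(L[...,2]>48)&(L[...,2]<70)]
    print(n,len(q),'z med',np.median(q[:,2]).round(2),'corners',[(x,y,np.median(q[(q[:,0]*x>20)&(q[:,1]*y>40)][:,2]).round(1)) for x in(-1,1) for y in(-1,1) if ((q[:,0]*x>20)&(q[:,1]*y>40)).sum()>3])
    r=L[(abs(L[...,0])<20)&(abs(L[...,1])<40)&(L[...,2]>76)&(L[...,2]<92)]
    if len(r)>5: print('ridge',len(r),cv2.minAreaRect(r[:,:2].astype(np.float32)),np.median(r[:,2]))
    cv2.imwrite(f'pics/lid2_{n}.png',cv2.resize(im[120:220,300:430],None,fx=6,fy=6)[:,:,::-1])
E
python3 lid.py
```

```text
t: 27.55
tool_pos: [0.5263, 0.3135, 0.1345]
orientation: [2.136, 2.295, 0.016]
force: [0.6, -0.8, -0.1]
opening: 0.0025
t 27.55 pos [0.5263 0.3135 0.1345] x [-0.072  0.997  0.003] y [0.997 0.072 0.012] z [ 0.012  0.004 -1.   ] F [ 0.6 -0.8 -0.1] op 0.0025102690605360656 q [ 0.45  0.2   1.56 -0.    1.36  0.38]
scene 1119 z med 59.08 corners [(-1, -1, np.float64(58.9)), (-1, 1, np.float64(58.9)), (1, -1, np.float64(59.0)), (1, 1, np.float64(59.2))]
ridge 114 ((1.7229595184326172, 1.3294048309326172), (60.541133880615234, 14.281341552734375), 87.39544677734375) 84.43050449038952
top 1382 z med 60.04 corners [(-1, -1, np.float64(59.6)), (-1, 1, np.float64(60.0)), (1, -1, np.float64(60.2)), (1, 1, np.float64(60.0))]
ridge 114 ((2.558875560760498, 0.4432220458984375), (58.09770584106445, 14.178963661193848), 89.25240325927734) 85.63348106697154
```

The lid reads level at 59-60 mm (59 expected). I press once more on the ridge with the shut fingers, to be sure.

```bash
python3 -m pendant '[{"translation":[-40,0,0],"twist":[0,0,0],"grip":-1},{"translation":[-50,-2,0],"twist":[0,0,0],"grip":-1},{"translation":[-45,0,0],"twist":[0,0,0],"grip":-1},{"translation":[-14,0,0],"twist":[0,0,0],"grip":-1},{"translation":[0,0,0],"twist":[0,0,0],"grip":-1},{"translation":[0,0,0],"twist":[0,0,0],"grip":-1},{"translation":[0,0,15],"twist":[0,0,0],"grip":-1},{"translation":[0,0,20],"twist":[0,0,0],"grip":-1},{"translation":[0,0,5],"twist":[0,0,0],"grip":-1},{"translation":[0,0,0],"twist":[0,0,0],"grip":-1}]'; python3 -c "
from h import *
plan((.535,.163,.085),4.5,0,off=0,N=2)"
```

```text
t: 28.65
tool_pos: [0.5355, 0.1551, 0.0925]
orientation: [2.137, 2.292, 0.013]
force: [-0.3, 0.0, 0.7]
opening: 0.0007
t 28.65 pos [0.5355 0.1551 0.0925] x [-0.07   0.998  0.   ] y [0.997 0.07  0.012] z [ 0.012  0.001 -1.   ] F [-0.3  0.   0.7] op 0.0006671135104552891 q [ 0.19  0.1   1.76 -0.    1.27  0.12]
total shift [ 8.  -0.   7.5] twist [ 0.0116  0.     -0.0085] per row twist [ 0.006  0.    -0.004]
[4, 0, 4] [4, 0, 4]
```

```bash
python3 -m pendant '[{"translation":[7,0,0],"twist":[0.01,0,0],"grip":-1},{"translation":[0,0,3],"twist":[0,0,0],"grip":-1},{"translation":[0,0,3],"twist":[0,0,0],"grip":-1},{"translation":[0,0,3],"twist":[0,0,0],"grip":-1},{"translation":[0,0,3],"twist":[0,0,0],"grip":-1},{"translation":[0,0,3],"twist":[0,0,0],"grip":-1},{"translation":[0,0,4],"twist":[0,0,0],"grip":-1},{"translation":[0,0,5],"twist":[0,0,0],"grip":-1},{"translation":[0,0,5],"twist":[0,0,0],"grip":-1},{"translation":[0,0,5],"twist":[0,0,0],"grip":-1}]'; python3 -m pendant '[{"translation":[0,0,-10],"twist":[0,0,0],"grip":-1},{"translation":[0,0,-30],"twist":[0,0,0],"grip":-1},{"translation":[0,0,-40],"twist":[0,0,0],"grip":-1},{"translation":[50,0,-20],"twist":[0,0,0],"grip":-1},{"translation":[50,0,0],"twist":[0,0,0],"grip":-1},{"translation":[50,0,0],"twist":[0,0,0],"grip":-1},{"translation":[50,0,0],"twist":[0,0,0],"grip":-1},{"translation":[0,0,0],"twist":[0,0,0],"grip":-1},{"translation":[0,0,0],"twist":[0,0,0],"grip":-1},{"translation":[0,0,0],"twist":[0,0,0],"grip":-1}]'; python3 lid.py; python3 - <<'E'
from h import *
im,d=load('scene'); cv2.imwrite('pics/final.png',cv2.resize(im[90:320,130:480],None,fx=2.2,fy=2.2)[:,:,::-1])
H=np.array([.544,-.156,0]); a=np.radians(-2.8); M=np.array([[np.cos(a),-np.sin(a),0],[np.sin(a),np.cos(a),0],[0,0,1]])
for n in('scene','top'):
    im,d=load(n); L=(cloud(n,d)-H)@M*1000
    q=L[(abs(L[...,0])<45)&(abs(L[...,1])<60)&(L[...,2]>60)]; print(n,'cover z front/back',np.median(q[q[:,0]<-20][:,2]),np.median(q[q[:,0]>20][:,2]))
    q=L[(L[...,0]<-60)&(L[...,0]>-135)&(abs(L[...,1])<110)&(L[...,2]>85)&(L[...,2]<105)]; print('peg',q.mean(0).round(1))
E
```

```text
t: 29.65
tool_pos: [0.5359, 0.1649, 0.0851]
orientation: [2.136, 2.3, 0.002]
force: [-22.9, -5.1, 40.1]
opening: 0.0001
t: 30.65
tool_pos: [0.5245, 0.365, 0.1939]
orientation: [2.14, 2.291, 0.018]
force: [0.3, -1.3, -0.1]
opening: 0.0006
t 30.65 pos [0.5245 0.365  0.1939] x [-0.068  0.998  0.003] y [0.998 0.068 0.013] z [ 0.012  0.004 -1.   ] F [ 0.3 -1.3 -0.1] op 0.0006030375202559794 q [ 0.53  0.23  1.42 -0.    1.48  0.46]
scene 1119 z med 59.22 corners [(-1, -1, np.float64(59.4)), (-1, 1, np.float64(59.4)), (1, -1, np.float64(58.8)), (1, 1, np.float64(59.2))]
ridge 116 ((1.389235496520996, 0.38219642639160156), (13.889923095703125, 59.760589599609375), 0.0644586831331253) 84.41633697369832
top 1373 z med 60.07 corners [(-1, -1, np.float64(59.9)), (-1, 1, np.float64(60.2)), (1, -1, np.float64(61.1)), (1, 1, np.float64(60.0))]
ridge 113 ((2.9806933403015137, 0.577880859375), (58.448123931884766, 14.005353927612305), 89.49298858642578) 85.90635453464279
scene cover z front/back 75.28962116538418 75.29181745423897
peg [-74.7 -10.6  92. ]
top cover z front/back 76.06977198153109 76.07529065039098
peg [-74.  -10.   93.8]
```

View pics/final.png

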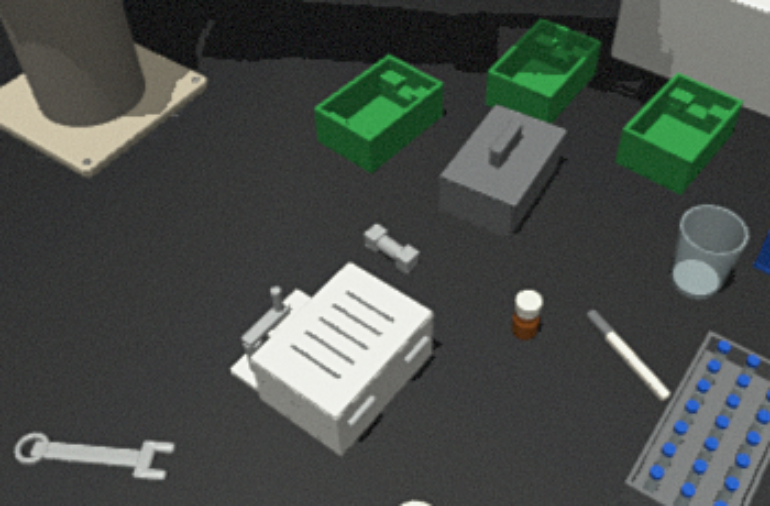

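The final view shows the lid flat on the grey box (500,165), the heater shut (345,350), the latch across the tab (270,315), and the bystanders undisturbed. I hand the job in.

```bash
python3 -c "
from plant import robot
print(robot.close_job())"
```

```text
the job is handed in; nothing more can be done
None
```

The job is done in the order asked and handed in at about 31 s. The column is in the heater's notches, the upper half is shut, the latch is across the tab, and the lid is pressed onto the grey box.

What the last checks showed:
- **Column:** before the cover was shut, the top of its fittings read 51–54 mm (51 expected) at both ends, so it was down in both notches.
- **Upper half:** its top is at 75.3 mm in the scene camera and 76.1 mm in the top camera (75 expected), equal front and back.
- **Latch:** the peg is at heater (-74.5, -10) mm (-75, -10 expected). It did not move when pushed further, so it is at its end stop.
- **Lid:** the four corners read 58.8–59.4 mm in the scene camera and 59.9–61.1 mm in the top camera (59 expected). The top camera reads about 1 mm high everywhere. One corner read 61.1 mm there but 58.8 mm in the scene camera, so I take it as noise.
- **Forces:** the highest I read was about 46 N at the wrist, while pressing the lid down with the fingertips. I read it only at the end of each move, so brief peaks could have been missed. The limit is 120 N; the 40 N limit applies to the arm and gripper body, which I did not press with.
- **Other things on the bench:** those visible in the last picture looked unmoved; I did not measure them.

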